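Sort the pieces off the tube laser

ROBOT

A 6-joint arm with a two-finger parallel gripper is mounted at the origin on the work surface. World frame = base frame: x ahead of the robot, y to its left, z up, the work surface at z = 0. Lengths are in m, angles in rad, forces in N, time in s.
With the tool pointing down it reaches from about 0.325 to 0.775 m from the base axis. Payload 5.5 kg.
Tool frame: the origin (TCP) lies midway between the tips of the shut fingers; the grasp point (between the pads) lies 19 mm behind it (r.pinch_z is the distance from the TCP to the grasp point, in m); z points along the fingers, y is the direction in which the jaws open and shut (so a half turn about z gives the same grasp; the last joint's range is limited). The gripper opens to 85 mm and grips with 20 to 120 N. Pads are 22 mm wide; open, the fingers measure 114 mm over their backs; the gripper's body (76 mm by 85 mm) begins 54 mm behind the grasp point. The pads swing forward as they close: fully open they stand 13 mm farther back than shut.
Start: joints at [-1.165, 0.091, 1.231, -0, 1.82, -0.057], TCP at [0.268, -0.537, 0.231] pointing down, gripper open.
Joint ranges: [-2.87, 2.87], [-0.86, 2.18], [0.17, 2.46], [-1.51, 4.65], [0.06, 2.69], [-2.65, 2.65]. Speed limits (rad/s): [2.57, 2.57, 3.01, 3.14, 3.14, 3.14].

INTERFACE

Orientations are given as [roll, pitch, yaw] about the fixed x, y, z axes, in that order (R = Rz(yaw) Ry(pitch) Rx(roll)).
In Python, from plant import readout, get_image, order, r gives the robot as it stands.
- The arm moves only by the tool carry_out, never from a script. Its argument "commands" is a list that holds one entry, the list of rows, each a list of 7 numbers: the shift along the tool's x, y, z each as a share of 0.15 m, from -1 to 1, then the turn, a rotation vector about the tool's x, y, z each as a share of pi rad, from -1 to 1, then the gripper's target within -1 to 1 (fully open at 1, half-way at 0, shut at -1). A call has 1 to 20 rows; each row is the pose to reach, as a shift and turn from the pose commanded when the call began, along the tool's axes at that moment, turning the shorter way round; what a row does not reach only later rows make up. A row lasts 1/8 s, in which the tool goes at most 62.5 mm and 10.7 degrees, less where a joint would pass 70% of its speed; a pose out of reach is approached as far as the arm can. A call with a number of a shift or a turn outside -1 to 1 is refused whole. A call with a gripper value outside its range is refused whole. The fingers move at their own pace and stop on an object; "newtons" is the grip in N (left out, the last holds). Time passes only in rows, so rows that repeat a pose let the fingers close. It gives the time, the measured TCP pose, the force and the opening at its end, in the units of the state.
- readout.get_state(): the state, without advancing time (a new reading comes with each control period).
- get_image(name): name is "scene" or "top" or "wrist"; returns a dict with "image" (420x560x3 uint8, red, green, blue), "depth" (420x560 float32, m along the optical axis (not along the pixel's ray), 0 where there is no reading), "K" (3x3 intrinsics, pixels), "position" and "orientation" of the camera in the world; the wrist camera has in their place "tool_from_camera" (4x4, takes a point from camera to tool coordinates, whose origin is the TCP and whose axes are the flange's). Camera axes: x right, y down, z forward; pixel columns grow to the right and rows downward; lengths in m; the calibration is good to about 2 mm. The wrist camera is an equidistant fisheye: a pixel r from the principal point sees the ray r / f radians off the axis. A picture is of the moment at which its call begins: read the wrist's pose just before it.
- order.sign_off(): hands the job in, once; it reports no verdict.
The state is a dict: "time_s": time; "joint_positions": joint angles; "qvel": joint speeds; "effort": joint torques, N m; "tcp_pos": TCP position; "eef_rot": TCP orientation; "force": force on the tool from outside, world axes, zero at the start; "moment": the same for the moment, N m; "gripper_width": opening from 0.0 (shut) to 1.0 (fully open).
Only numpy, scipy, OpenCV 4.12 (cv2) and the standard library are available. Lean on these libraries where they do the work, as an engineer would, in place of code of your own. Each camera call takes 0.05 s, during which the arm holds its last target.

TASK

Sort the pieces that came off the tube laser: stand the two tall windowed sleeves upright in the two-bay tray, one in each bay, slip both wide collars over the post of the stand so that they lie flat one on the other, and put the square-tube offcut in the scrap bin. Set the sleeves and collars down rather than dropping them, and leave the chuck key and the file where they lie.

Things in the scene. Friction and masses are not known exactly. Their poses are not given: they have to be found in the camera images.
- sleeve_a_mid (a point): One of two identical sleeves: bare steel round tube standing on end on the bench (z = 0), tall and narrow, outside diameter 42 mm, wall 4 mm, 80 mm tall, about 0.3 kg, with two opposite windows (13 mm wide, 40 mm tall) cut through its sides. Position is the piece's centre, half-way up; z along the tube axis, upright at the start. Origin 40 mm above its foot; either end may be up.
- sleeve_b_mid (a point): One of two identical sleeves: bare steel round tube standing on end on the bench (z = 0), tall and narrow, outside diameter 42 mm, wall 4 mm, 80 mm tall, about 0.3 kg, with two opposite windows (13 mm wide, 40 mm tall) cut through its sides. Position is the piece's centre, half-way up; z along the tube axis, upright at the start. Origin 40 mm above its foot; either end may be up.
- collar_a_mid (a point): One of two identical collars: a low wide ring of bare steel tube lying flat on the bench, outside diameter 54 mm, bore 44 mm, 20 mm high, about 0.12 kg. Position is the piece's centre, half-way up; z along the tube axis, upright at the start. Origin 10 mm above its underside, in the middle of the bore; either face may be up.
- collar_b_mid (a point): One of two identical collars: a low wide ring of bare steel tube lying flat on the bench, outside diameter 54 mm, bore 44 mm, 20 mm high, about 0.12 kg. Position is the piece's centre, half-way up; z along the tube axis, upright at the start. Origin 10 mm above its underside, in the middle of the bore; either face may be up.
- offcut_mid (a point): The offcut: a short end of bare steel square tube lying on its side on the bench, 40 mm wide (y) and 40 mm high (z), 70 mm long (x), wall 4 mm, about 0.28 kg; at its +x end the top and the -y side are cut back 18 mm in a step. Position is its centre, 20 mm above its underside; x along the tube. Its flat sides 40 mm apart (+y and -y) can be gripped at the centre.
- bay_tray: Fixed low aluminium tray with two square bays side by side along its y: outside 72 mm (x) by 141 mm (y) by 18 mm high, floor and walls 3 mm thick. The bays are 66 by 66 mm inside, their centres at y = +34.5 and -34.5 mm, x = 0. Origin: centre of its underside, on the bench; z up.
- stand: Fixed collar stand: square aluminium base plate 110 by 110 mm, 10 mm thick, with one upright steel post in its middle, 24 mm in diameter, top bevelled, rising 46 mm above the plate (56 mm above the bench). Origin: centre of the plate's underside, on the bench, on the post's axis; z up.
- scrap_bin: Fixed open sheet-steel scrap bin painted grey, outside 160 mm (x) by 150 mm (y) by 45 mm high (rolled rim to 48 mm), walls and floor 3 mm, with a few small flat cut-out slugs in its corners. Origin: centre of its underside, on the bench; z up.
- chuck_key: Bystander: loose T-handled chuck key lying flat, 113 mm long, crossbar 128 mm over its ball ends, 18 mm thick, beyond the targets. Origin near the middle of its shaft, on the bench; x along the shaft to the square tip.
- file: Bystander: loose flat hand file with a turned wooden handle, 265 mm long, 24 mm thick at the handle, lying at the left of the pieces. Origin near the middle of its length, on the bench; x along it towards the tip.
There are look-alikes about, which are no part of the job. Of the things like the stand, leave any that is green, orange or purple; of the rest the smaller one is meant.

How it is judged:
By the outcome, as a careful person would: the job done as asked, in the order asked, and still so for the second after the job is handed in, with the robot touching nothing.
It also fails if it takes over 128 s, if anything falls off the work surface, if the arm or the gripper's body presses on something with over 40 N, if the wrist force passes 120 N, or if a joint passes its speed limit or range.

## Working session

There is one attempt and no reset: what is moved stays moved. The work goes in short steps, Python scripts to look and compute and a tool call to move; the robot and the scene stay as the last step left them, time stands still between calls to the robot, and variables do not carry over. Pictures are saved under pics/ and viewed, and the job is handed in when it is done.

Besides the shell and the picture viewer there is one more tool, called after ">>>" by a JSON object that holds its "op" and its "data". carry_out: Moves the arm, as the interface text tells. Its arguments: {"type":"object","properties":{"commands":{"type":"array","items":{"type":"array","items":{"type":"array","items":{"type":"number","minimum":-1,"maximum":1}}}},"newtons":{"type":"number"}},"required":["commands"]}

```bash
mkdir -p pics; ls; python3 - <<'E'
from plant import readout,get_image,order,r
import cv2,numpy as np
s=readout.get_state();print(s)
print([a for a in dir(r) if a[0]!='_'], r.pinch_z)
for n in ("scene","top","wrist"):
    d=get_image(n)
    cv2.imwrite(f"pics/{n}0.png",d["image"][:,:,::-1])
    print(n,d["K"],d.get("position"),d.get("orientation"),d.get("tool_from_camera"))
    np.savez(f"pics/{n}0.npz",**d)
E
```

```text
pics
{'time_s': 0.0, 'joint_positions': array([-1.16472224e+00,  9.18743751e-02,  1.23189794e+00, -2.41801524e-05,
        1.81982012e+00, -5.66962916e-02]), 'qvel': array([ 0.00136279,  0.00033488, -0.00055279, -0.00090331,  0.00054093,
       -0.00076096]), 'effort': array([-8.80840125e-04, -4.58734202e+01, -4.18021739e+01, -2.01577568e-04,
        1.18240374e-02,  4.16628473e-05]), 'tcp_pos': array([ 0.26773476, -0.53662561,  0.23013479]), 'eef_rot': array([-3.13959475e+00, -8.99110830e-05,  4.62764355e-01]), 'force': array([ 0.35006351, -0.06375615,  0.27026538]), 'moment': array([ 0.01553035, -0.03151852, -0.01195999]), 'gripper_width': 0.9999410663820412}
['PlanningError', 'pinch_z'] 0.0187
scene [[514.04445358   0.         285.56892454]
 [  0.         514.04445358 211.81790766]
 [  0.           0.           1.        ]] [1.44419272 0.81346942 0.96940828] [-2.20466854 -0.01213862  2.39111855] None
top [[467.63978213   0.         274.22271731]
 [  0.         467.63978213 209.39044623]
 [  0.           0.           1.        ]] [ 0.35324934 -0.09115562  1.75333904] [-2.99954663  0.01278183 -1.59193524] None
wrist [[325.1922621    0.         277.02948835]
 [  0.         325.1922621  207.48270569]
 [  0.           0.           1.        ]] None None [[-5.48253712e-04 -9.58598309e-01 -2.84761272e-01  7.28888642e-02]
 [ 9.99999831e-01 -5.80465705e-04  2.87251970e-05  4.42398022e-04]
 [-1.92830078e-04 -2.84761208e-01  9.58598465e-01 -1.41510919e-01]
 [ 0.00000000e+00  0.00000000e+00  0.00000000e+00  1.00000000e+00]]
```

View pics/top0.png

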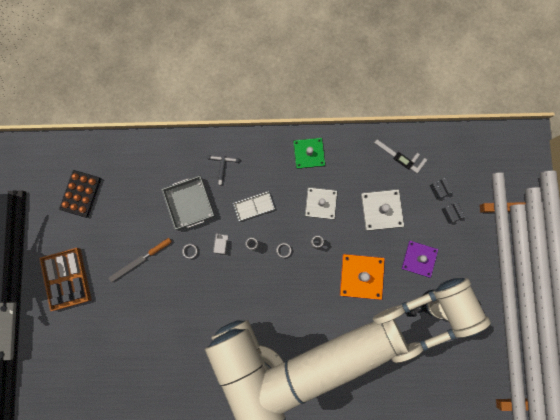

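View pics/scene0.png

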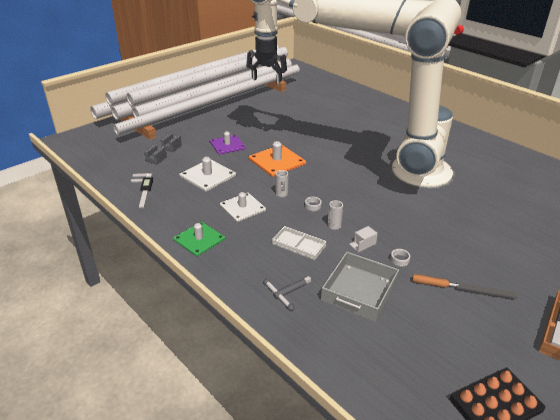

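View pics/wrist0.png

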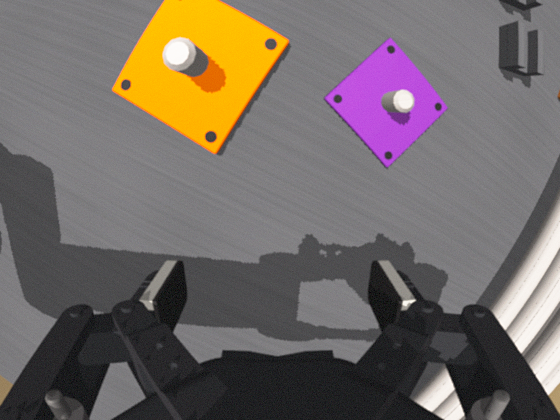

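The top view shows sleeves at about (252,243) and (318,242), collars at (190,251) and (284,251), the offcut at (221,244), the bin at (188,203) and the tray at (254,206). The stand candidates are green (310,153), orange (362,277), purple (420,259), white small (321,203) and white large (382,209). By the rule it is the smaller white one at (321,203). I'll check that with an enlarged crop and a size measurement.

```bash
cat > h.py <<'E'
import numpy as np,cv2
from scipy.spatial.transform import Rotation as R
def cloud(d):
    dep=d["depth"];K=d["K"]
    v,u=np.mgrid[:dep.shape[0],:dep.shape[1]]
    P=np.stack([(u-K[0,2])/K[0,0]*dep,(v-K[1,2])/K[1,1]*dep,dep],-1)
    return P@R.from_euler('xyz',d["orientation"]).as_matrix().T+d["position"]
def proj(d,p):
    q=(np.atleast_2d(p)-d["position"])@R.from_euler('xyz',d["orientation"]).as_matrix()
    return (q[:,:2]/q[:,2:])*d["K"][0,0]+d["K"][:2,2]
E
python3 - <<'E'
from h import *
d=np.load("pics/top0.npz");W=cloud(d)
im=d["image"][:,:,::-1]
cr=im[140:290,155:435];cv2.imwrite("pics/crop1.png",cv2.resize(cr,None,fx=2.8,fy=2.8,interpolation=cv2.INTER_CUBIC))
z=W[...,2]
print("bench z",np.median(z[270:300,180:240]))
# components of height > 6mm
m=((z>0.006)&(z<0.12)).astype(np.uint8)
m[:130]=0
n,l,st,c=cv2.connectedComponentsWithStats(m)
for i in range(1,n):
    if st[i,4]>25 and 100<c[i][0]<440 and c[i][1]<300:
        P=W[l==i];r=cv2.minAreaRect(P[:,:2].astype(np.float32)*1000)
        print(np.round(c[i]),st[i,4],"rect c",np.round(r[0],1),"size",np.round(r[1],1),"ang",round(r[2],1),"zmax",round(np.percentile(P[:,2],98),4),"mean",P.mean(0).round(3))
E
```

```text
bench z -0.00025398434037504636
[309. 153.] 649 rect c [ 819.3 -211.1] size [114.2 116.7] ang 3.6 zmax 0.0546 mean [ 0.819 -0.212  0.013]
[403. 160.] 146 rect c [ 780.3 -568.6] size [80.4 38.9] ang 53.7 zmax 0.0185 mean [ 0.782 -0.568  0.011]
[222. 165.] 225 rect c [783.9 132.8] size [109.4 123.9] ang 51.3 zmax 0.0231 mean [0.779 0.12  0.015]
[187. 202.] 615 rect c [635.3 248.7] size [188.4 174.1] ang 20.1 zmax 0.0529 mean [0.634 0.251 0.03 ]
[321. 203.] 666 rect c [ 623.3 -251.2] size [113.2 123.2] ang 87.4 zmax 0.0543 mean [ 0.623 -0.251  0.013]
[253. 198.] 89 rect c [635.9   7. ] size [ 46.9 138.4] ang 23.4 zmax 0.0253 mean [0.648 0.004 0.014]
[382. 210.] 1319 rect c [ 593.5 -480.1] size [148.5 148.6] ang 2.8 zmax 0.0688 mean [ 0.592 -0.479  0.015]
[251. 213.] 80 rect c [585.8  -1. ] size [150.2  48.6] ang 87.3 zmax 0.0235 mean [0.589 0.015 0.014]
[220. 245.] 199 rect c [474.2 128. ] size [55.6 67.6] ang 68.3 zmax 0.0469 mean [0.473 0.127 0.035]
[317. 242.] 81 rect c [ 475.9 -225.2] size [42.  41.5] ang 49.8 zmax 0.0854 mean [ 0.475 -0.227  0.057]
[140. 259.] 409 rect c [425.1 428.7] size [ 32.6 267.2] ang 32.4 zmax 0.0284 mean [0.426 0.426 0.017]
[252. 244.] 75 rect c [473.1   8.5] size [41.6 40.6] ang 61.0 zmax 0.0855 mean [0.473 0.009 0.056]
[420. 259.] 678 rect c [ 407.7 -609.2] size [111.9 117.2] ang 72.2 zmax 0.054 mean [ 0.407 -0.606  0.013]
[284. 250.] 64 rect c [ 448.9 -106.2] size [54.2 51.7] ang 20.6 zmax 0.0293 mean [ 0.448 -0.106  0.018]
[190. 251.] 74 rect c [454.6 241.2] size [52.1 55.7] ang 62.6 zmax 0.0272 mean [0.453 0.243 0.017]
[362. 276.] 1665 rect c [ 345.6 -391.6] size [157.  154.9] ang 82.7 zmax 0.0744 mean [ 0.346 -0.391  0.016]
```

View pics/crop1.png

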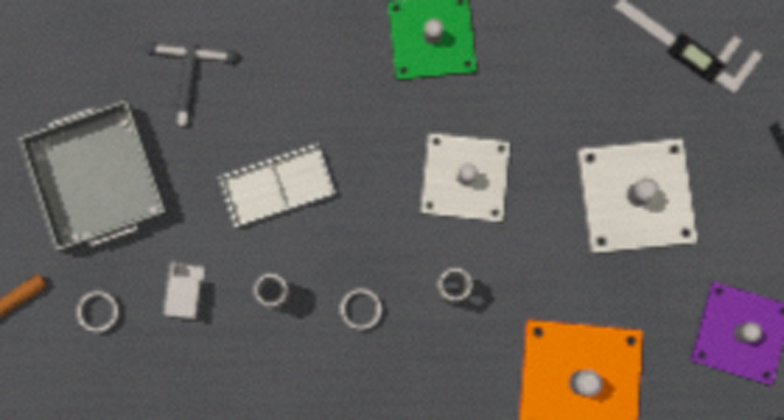

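The smaller white stand at crop (467,177), which is (321,203) in the full picture, measures about 113 mm against a nominal 110 mm. The other white one measures 148 mm. So the target stand is at about (0.623, -0.251). Next I'll refine the positions using pixel rays intersected with known-height planes.

```bash
cat >> h.py <<'E'
def ray(d,uv,z):
    uv=np.atleast_2d(uv).astype(float)
    q=np.c_[(uv-d["K"][:2,2])/d["K"][0,0],np.ones(len(uv))]@R.from_euler('xyz',d["orientation"]).as_matrix().T
    return d["position"]+q*((z-d["position"][2])/q[:,2])[:,None]
E
python3 - <<'E'
from h import *
d=np.load("pics/top0.npz");im=d["image"].astype(int);mn=im.min(2)
def seg(x0,y0,x1,y1,thr,z,name):
    m=np.zeros(mn.shape,np.uint8);m[y0:y1,x0:x1]=mn[y0:y1,x0:x1]>thr
    n,l,st,c=cv2.connectedComponentsWithStats(m);i=1+np.argmax(st[1:,4])
    v,u=np.nonzero(l==i)
    P=ray(d,np.c_[u,v],z)[:,:2]*1000
    r=cv2.minAreaRect(P.astype(np.float32));
    print(name,len(u),"c",np.round(r[0],1),np.round(r[1],1),round(r[2],1),"mean",P.mean(0).round(1), "bbox mid",((P.max(0)+P.min(0))/2).round(1))
seg(225,185,282,225,110,.018,"tray")
seg(300,183,342,223,110,.010,"stand")
seg(360,185,405,235,110,.010,"bigstand")
seg(178,238,203,262,85,.02,"collar1")
seg(271,238,296,264,85,.02,"collar2")
seg(243,232,262,252,85,.08,"sleeve1")
seg(308,230,327,252,85,.08,"sleeve2")
seg(210,230,232,258,95,.04,"offcut")
z=cloud(d)
# bin rim points
W=z.reshape(-1,3);m=(abs(W[:,0]-.635)<.13)&(abs(W[:,1]-.25)<.13)&(W[:,2]>.035)&(W[:,2]<.06)
r=cv2.minAreaRect((W[m,:2]*1000).astype(np.float32));print("bin",r,W[m,2].max())
im=d["image"][:,:,::-1]
cv2.imwrite("pics/c2.png",cv2.resize(im[170:265,160:265],(0,0),fx=6,fy=6,interpolation=cv2.INTER_NEAREST))
cv2.imwrite("pics/c3.png",cv2.resize(np.load("pics/scene0.npz")["image"][160:320,230:420,::-1],(0,0),fx=4,fy=3.7,interpolation=cv2.INTER_CUBIC))
E
```

```text
tray 722 c [618.6   5. ] [ 73.5 143.6] 17.3 mean [617.6   3.7] bbox mid [618.7   3.4]
stand 851 c [ 625.1 -249.3] [112.5 111.7] 82.5 mean [ 624.8 -249.1] bbox mid [ 625.4 -249.2]
bigstand 1399 c [ 594.9 -478.6] [143.6 144.1] 4.6 mean [ 594.2 -478.8] bbox mid [ 595.5 -478.5]
collar1 142 c [455.2 251.7] [66.4 62.9] 88.8 mean [451.9 248.5] bbox mid [455.  252.2]
collar2 134 c [ 450.2 -102. ] [57.5 59.8] 20.4 mean [ 450.1 -102.4] bbox mid [ 449.4 -101.7]
sleeve1 102 c [477.   14.4] [52.3 54.9] 73.1 mean [476.4  12.6] bbox mid [473.5  10.6]
sleeve2 105 c [ 479.5 -222.1] [51.8 48.9] 70.1 mean [ 479.4 -223.5] bbox mid [ 480.9 -223.9]
offcut 248 c [478.2 126.5] [51.  72.5] 80.6 mean [478.8 128.3] bbox mid [478.8 125.3]
bin ((600.9283447265625, 235.48648071289062), (241.88673400878906, 152.45358276367188), 18.911466598510742) 0.05690696072620782
```

View pics/c2.png

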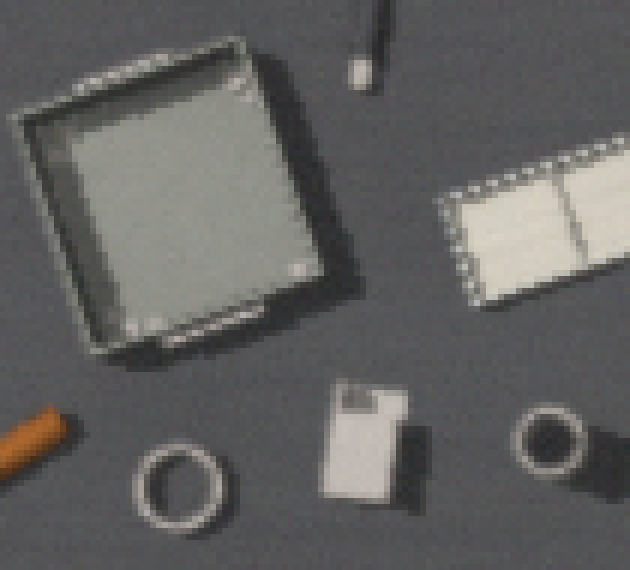

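View pics/c3.png

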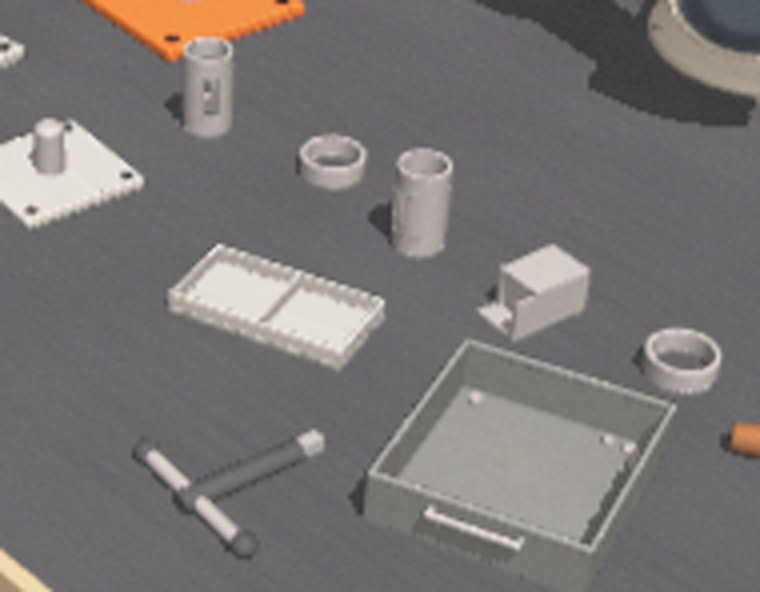

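The stand measures 112 mm, so it is confirmed at (0.625, -0.249). The tray is at (0.6185, 0.004) with its x axis at about 17°. Sleeve windows in the scene crop: the far sleeve's faces the camera at crop (211,97), azimuth about 57°. The near sleeve's is on its left side at crop (408,205), azimuth about -5°. I'll write a move helper and go over the far sleeve.

```bash
cat > mv.py <<'E'
import sys
from h import *
from plant import readout
def rows(targets,s=None):
    s=s or readout.get_state();p=s["tcp_pos"];Rm=R.from_euler('xyz',s["eef_rot"])
    print("t",round(s["time_s"],2),"p",p.round(4),"yaw",np.degrees(s["eef_rot"]).round(1),"q",s["joint_positions"].round(2),"w",round(s["gripper_width"],3),"F",s["force"].round(1))
    for x,y,z,yaw in targets:
        dp=Rm.inv().apply(np.array([x,y,z])-p)/0.15
        T=R.from_euler('xyz',[np.pi,0,np.radians(yaw)])
        rv=(Rm.inv()*T).as_rotvec()/np.pi
        print(" shift",dp.round(3),"turn",rv.round(3),"rows>=",round(max(np.linalg.norm(dp)*150/62.5,np.degrees(np.linalg.norm(rv)*np.pi)/10.7),1))
if __name__=="__main__":
    rows([list(map(float,a.split(","))) for a in sys.argv[1:]])
E
python3 mv.py 0.36,-0.42,0.23,40 .47,-.26,.22,57
python3 - <<'E'
from h import *
d=np.load("pics/top0.npz")
c=np.array([(15,118),(240,40),(323,272),(95,350)])/6+[160,170]
P=ray(d,c,.048);print(P.round(4),P.mean(0))
E
```

```text
t 0.15 p [ 0.2678 -0.5367  0.2304] yaw [-179.9   -0.    26.5] q [-1.16  0.09  1.23  0.    1.82 -0.06] w 0.998 F [ 0.4  0.6 -0.9]
 shift [ 0.897 -0.422  0.003] turn [-0.    -0.    -0.075] rows>= 2.4
 shift [ 2.03  -1.049  0.071] turn [-0.    -0.    -0.169] rows>= 5.5
[[0.6812 0.3392 0.048 ]
 [0.7272 0.1996 0.048 ]
 [0.5806 0.1484 0.048 ]
 [0.5356 0.2883 0.048 ]] [0.63111362 0.24386456 0.048     ]
```

>>> {"op": "carry_out", "data": {"commands": [[[0.45, -0.21, 0, 0, 0, -0.037, 1], [0.9, -0.42, 0, 0, 0, -0.075, 1], [1, -0.5, 0, 0, 0, -0.1, 1], [1, -0.5, 0, 0, 0, -0.13, 1]]]}}

```text
time_s: 0.65
tcp_pos: [0.3703, -0.4003, 0.2314]
eef_rot: [3.141, -0.001, 0.879]
force: [0.5, -0.7, -0.2]
gripper_width: 1.004
```

```bash
python3 mv.py .42,-.255,.22,57
```

```text
t 0.65 p [ 0.3703 -0.4003  0.2314] yaw [180.   -0.   50.3] q [-0.89 -0.06  1.38  0.    1.82 -0.19] w 1.004 F [ 0.5 -0.7 -0.2]
 shift [ 0.957 -0.363  0.077] turn [ 0.    -0.    -0.037] rows>= 2.5
```

>>> {"op": "carry_out", "data": {"commands": [[[0.48, -0.18, 0.05, 0, 0, -0.02, 1], [0.95, -0.36, 0.08, 0, 0, -0.035, 1], [0.95, -0.36, 0.08, 0, 0, -0.035, 1], [0.95, -0.36, 0.08, 0, 0, -0.035, 1]]]}}

```text
time_s: 1.15
tcp_pos: [0.4195, -0.2573, 0.2191]
eef_rot: [-3.141, -0.0, 0.985]
force: [-0.3, -0.7, 0.8]
gripper_width: 0.994
```

```bash
cat >> h.py <<'E'
def wsnap(name):
    from plant import readout,get_image
    s=readout.get_state();d=get_image("wrist")
    cv2.imwrite(f"pics/{name}.png",d["image"][:,:,::-1])
    T=np.eye(4);T[:3,:3]=R.from_euler('xyz',s["eef_rot"]).as_matrix();T[:3,3]=s["tcp_pos"]
    d["T"]=T@d["tool_from_camera"];np.savez(f"pics/{name}.npz",**d);return d
def wdirs(d,uv):
    a=(np.atleast_2d(uv).astype(float)-d["K"][:2,2])/d["K"][0,0];th=np.linalg.norm(a,axis=1)
    k=np.sinc(th/np.pi)
    return np.c_[a*k[:,None],np.cos(th)]@d["T"][:3,:3].T
def wray(d,uv,z):
    q=wdirs(d,uv);return d["T"][:3,3]+q*((z-d["T"][2,3])/q[:,2])[:,None]
def wcloud(d):
    dep=d["depth"];v,u=np.mgrid[:dep.shape[0],:dep.shape[1]]
    a=(np.stack([u,v],-1)-d["K"][:2,2])/d["K"][0,0];th=np.linalg.norm(a,axis=-1)
    P=np.concatenate([a*np.sinc(th/np.pi)[...,None]/np.cos(th)[...,None],np.ones_like(th)[...,None]],-1)*dep[...,None]
    return P@d["T"][:3,:3].T+d["T"][:3,3]
E
python3 mv.py; python3 - <<'E'
from h import *
wsnap("w1")
E
```

```text
t 1.15 p [ 0.4195 -0.2573  0.2191] yaw [-180.    -0.    56.4] q [-0.62 -0.2   1.53  0.    1.81 -0.03] w 0.994 F [-0.3 -0.7  0.8]
```

View pics/w1.png

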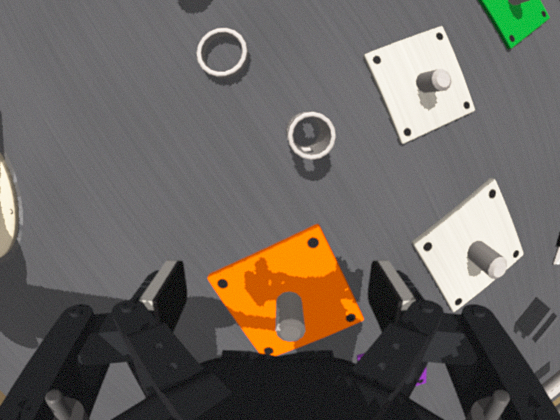

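The wrist view shows the sleeve rim at (312,135), a collar at (222,52), and the target stand at (420,85) with its post at (435,80). I'll measure them by fitting ellipses at known heights.

```bash
cat >> h.py <<'E'
def ringfit(d,box,z,thr=150,r0=None):
    x0,y0,x1,y1=box
    g=d["image"].min(2);m=np.zeros(g.shape,np.uint8);m[y0:y1,x0:x1]=g[y0:y1,x0:x1]>thr
    n,l,st,c=cv2.connectedComponentsWithStats(m);i=1+np.argmax(st[1:,4])
    cs,_=cv2.findContours((l==i).astype(np.uint8),cv2.RETR_EXTERNAL,cv2.CHAIN_APPROX_NONE)
    p=max(cs,key=len)[:,0]
    P=wray(d,p,z)[:,:2]
    A=np.c_[2*P,np.ones(len(P))];s=np.linalg.lstsq(A,(P**2).sum(1),rcond=None)[0]
    for _ in range(4):
        rr=np.hypot(*(P-s[:2]).T);k=abs(rr-np.median(rr))<.003
        s=np.linalg.lstsq(A[k],(P[k]**2).sum(1),rcond=None)[0]
    return s[:2].round(4),round(float(np.sqrt(s[2]+s[:2]@s[:2])),4),int(k.sum()),len(P)
E
python3 - <<'E'
from h import *
d=np.load("pics/w1.npz")
print("sleeve",ringfit(d,(280,105,345,165),.08))
print("collar",ringfit(d,(190,20,255,85),.02))
c=d["image"][95:195,270:360,::-1];cv2.imwrite("pics/w1c.png",cv2.resize(c,None,fx=5,fy=5,interpolation=cv2.INTER_CUBIC))
m=np.zeros(d["depth"].shape,np.uint8);m[15:150,355:485]=d["image"].min(2)[15:150,355:485]>120
n,l,st,cc=cv2.connectedComponentsWithStats(m);i=1+np.argmax(st[1:,4]);v,u=np.nonzero(l==i)
print(cv2.minAreaRect((wray(d,np.c_[u,v],.01)[:,:2]*1000).astype(np.float32)), "post top", wray(d,[(440,79)],.056))
E
```

```text
sleeve (array([ 0.4748, -0.2287]), 0.0203, 135, 135)
collar (array([ 0.4495, -0.1084]), 0.0261, 139, 139)
((623.4075317382812, -252.70152282714844), (110.67300415039062, 110.7795639038086), 82.3512954711914) post top [[ 0.61995424 -0.25118174  0.056     ]]
```

View pics/w1c.png

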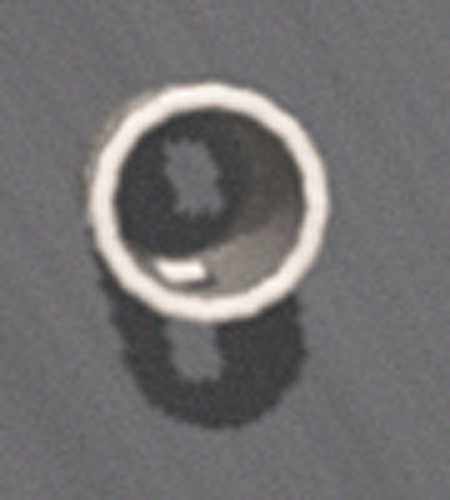

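Light shines through both windows along the picture's vertical, which is tool x. The present yaw therefore grips the solid sides. The sleeve is at (0.475, -0.228), with radius 20.3 mm against the true 21 mm.

```bash
python3 mv.py .475,-.228,.15,57 .475,-.228,.030,57
```

```text
t 1.2 p [ 0.4192 -0.2586  0.2191] yaw [-180.     0.    56.3] q [-0.62 -0.2   1.53 -0.    1.81 -0.03] w 1.001 F [-0.4 -0.3  0.1]
 shift [0.376 0.197 0.461] turn [-0.     0.    -0.004] rows>= 1.5
 shift [0.376 0.197 1.261] turn [-0.     0.    -0.004] rows>= 3.2
```

>>> {"op": "carry_out", "data": {"commands": [[[0.19, 0.1, 0.23, 0, 0, 0, 1], [0.376, 0.197, 0.46, 0, 0, 0, 1], [0.376, 0.197, 0.7, 0, 0, 0, 1], [0.376, 0.197, 0.9, 0, 0, 0, 1], [0.376, 0.197, 0.9, 0, 0, 0, 1]]]}}

```text
time_s: 1.82
tcp_pos: [0.473, -0.2289, 0.0811]
eef_rot: [-3.135, 0.001, 0.98]
force: [-0.2, 0.0, -0.7]
gripper_width: 0.996
```

```bash
python3 mv.py .475,-.228,.030,57;  python3 - <<'E'
from h import *
wsnap("w2")
E
```

```text
t 1.82 p [ 0.473  -0.2289  0.0811] yaw [-1.796e+02  1.000e-01  5.610e+01] q [-0.52 -0.08  1.67 -0.    1.56  0.08] w 0.996 F [-0.2  0.  -0.7]
 shift [0.013 0.01  0.34 ] turn [-0.002  0.    -0.005] rows>= 0.8
```

View pics/w2.png

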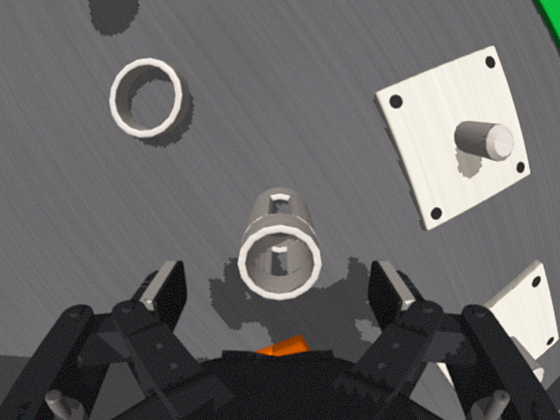

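The sleeve rim at (280,262) is centred between the fingers, with the window facing the camera, so it is clear of the pads. I'll descend and grip.

>>> {"op": "carry_out", "data": {"commands": [[[0.01, 0.0, 0.15, 0, 0, 0, 1], [0.01, 0.0, 0.3, 0, 0, 0, 1], [0.01, 0.0, 0.34, 0, 0, 0, 1], [0.01, 0.0, 0.34, 0, 0, 0, -1], [0.01, 0.0, 0.34, 0, 0, 0, -1], [0.01, 0.0, 0.34, 0, 0, 0, -1], [0.01, 0.0, 0.34, 0, 0, 0, -1], [0.01, 0.0, 0.34, 0, 0, 0, -1], [0.01, 0.0, 0.34, 0, 0, 0, -1]]], "newtons": 45}}

```text
time_s: 3.0
tcp_pos: [0.4766, -0.2278, 0.035]
eef_rot: [3.139, -0.0, 0.981]
force: [-1.8, -0.0, 6.4]
gripper_width: 0.488
```

```bash
python3 mv.py .475,-.228,.16,57 
```

```text
t 3.0 p [ 0.4766 -0.2278  0.035 ] yaw [179.8  -0.   56.2] q [-0.51 -0.05  1.73 -0.    1.47  0.08] w 0.488 F [-1.8 -0.   6.4]
 shift [-0.007 -0.006 -0.833] turn [ 0.001  0.    -0.004] rows>= 2.0
```

>>> {"op": "carry_out", "data": {"commands": [[[0, 0, -0.1, 0, 0, 0, -1], [0, 0, -0.4, 0, 0, 0, -1], [0, 0, -0.8, 0, 0, 0, -1], [0, 0, -0.8, 0, 0, 0, -1]]]}}

```text
time_s: 3.5
tcp_pos: [0.4781, -0.2285, 0.1604]
eef_rot: [3.13, -0.001, 0.981]
force: [0.5, -0.0, -2.2]
gripper_width: 0.487
```

```bash
python3 mv.py .54,-.13,.16,80 .628,-.029,.16,107
```

```text
t 3.5 p [ 0.4781 -0.2285  0.1604] yaw [ 1.794e+02 -1.000e-01  5.620e+01] q [-0.51 -0.11  1.56  0.    1.68  0.08] w 0.487 F [ 0.5 -0.  -2.2]
 shift [ 0.775 -0.022  0.003] turn [ 0.004  0.    -0.132] rows>= 2.2
 shift [1.661 0.091 0.005] turn [ 0.003  0.001 -0.282] rows>= 4.7
```

>>> {"op": "carry_out", "data": {"commands": [[[0.4, 0, 0, 0, 0, -0.06, -1], [0.8, 0, 0, 0, 0, -0.12, -1], [0.95, 0, 0, 0, 0, -0.18, -1], [0.95, 0, 0, 0, 0, -0.24, -1], [0.95, 0, 0, 0, 0, -0.28, -1], [0.95, 0, 0, 0, 0, -0.28, -1]]]}}

```text
time_s: 4.25
tcp_pos: [0.5545, -0.1086, 0.152]
eef_rot: [-3.14, -0.001, 1.86]
force: [-0.7, 0.8, -3.0]
gripper_width: 0.49
```

```bash
python3 mv.py .628,-.029,.16,107; python3 - <<'E'
from h import *
wsnap("w3")
E
```

```text
t 4.25 p [ 0.5545 -0.1086  0.152 ] yaw [-1.799e+02 -1.000e-01  1.066e+02] q [-0.25 -0.    1.47 -0.    1.68 -0.54] w 0.49 F [-0.7  0.8 -3. ]
 shift [ 0.369  0.621 -0.054] turn [-0.001 -0.    -0.002] rows>= 1.7
```

View pics/w3.png

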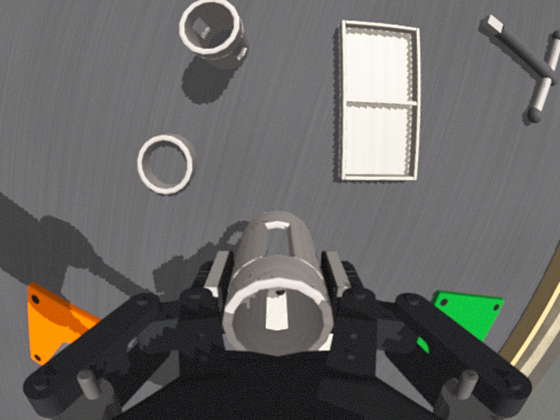

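The sleeve is held in the gripper, and the tray corners are at (342,22), (419,30), (418,181) and (341,179). The other sleeve's rim is at (211,27), with a window at its lower right (240,50).

```bash
python3 - <<'E'
from h import *
d=np.load("pics/w3.npz")
m=np.zeros(d["depth"].shape,np.uint8);m[10:195,330:430]=d["image"].min(2)[10:195,330:430]>110
n,l,st,cc=cv2.connectedComponentsWithStats(m);i=1+np.argmax(st[1:,4]);v,u=np.nonzero(l==i)
r=cv2.minAreaRect((wray(d,np.c_[u,v],.018)[:,:2]*1000).astype(np.float32));print(r)
P=wray(d,[(342,21),(419,29),(418,181),(341,179)],.018);print(P.round(4),P.mean(0))
print("sleeve1",ringfit(d,(175,0,245,58),.08),"collar2",ringfit(d,(130,130,200,200),.02))
E
```

```text
((618.95654296875, -0.5529251098632812), (96.61425018310547, 166.1810302734375), 18.284286499023438)
[[ 0.5633  0.0557  0.018 ]
 [ 0.6314  0.0769  0.018 ]
 [ 0.6748 -0.0563  0.018 ]
 [ 0.6037 -0.0769  0.018 ]] [ 6.18299449e-01 -1.53702086e-04  1.80000000e-02]
sleeve1 (array([0.4735, 0.0068]), 0.02, 164, 164) collar2 (array([ 0.4497, -0.1075]), 0.0262, 161, 161)
```

```bash
python3 mv.py .629,-.033,.15,107 .629,-.033,.060,107 
```

```text
t 4.3 p [ 0.5546 -0.1087  0.1522] yaw [-1.799e+02 -1.000e-01  1.065e+02] q [-0.25 -0.    1.47  0.    1.68 -0.54] w 0.488 F [-0.5 -0.3 -2.8]
 shift [0.344 0.619 0.014] turn [-0.001 -0.    -0.003] rows>= 1.7
 shift [0.343 0.62  0.614] turn [-0.001 -0.    -0.003] rows>= 2.2
```

>>> {"op": "carry_out", "data": {"commands": [[[0.17, 0.31, 0, 0, 0, 0, -1], [0.344, 0.62, 0, 0, 0, 0, -1], [0.344, 0.62, 0.2, 0, 0, 0, -1], [0.344, 0.62, 0.4, 0, 0, 0, -1], [0.344, 0.62, 0.55, 0, 0, 0, -1], [0.344, 0.62, 0.55, 0, 0, 0, -1]]]}}

```text
time_s: 5.05
tcp_pos: [0.6275, -0.0328, 0.0675]
eef_rot: [-3.136, -0.002, 1.859]
force: [-0.6, -0.4, -1.9]
gripper_width: 0.488
```

```bash
python3 mv.py .629,-.033,.038,107 ; python3 - <<'E'
from h import *
wsnap("w4")
E
```

```text
t 5.05 p [ 0.6275 -0.0328  0.0675] yaw [-1.797e+02 -1.000e-01  1.065e+02] q [-0.11  0.2   1.4   0.    1.55 -0.39] w 0.488 F [-0.6 -0.4 -1.9]
 shift [-0.005  0.01   0.196] turn [-0.002 -0.001 -0.003] rows>= 0.5
```

View pics/w4.png

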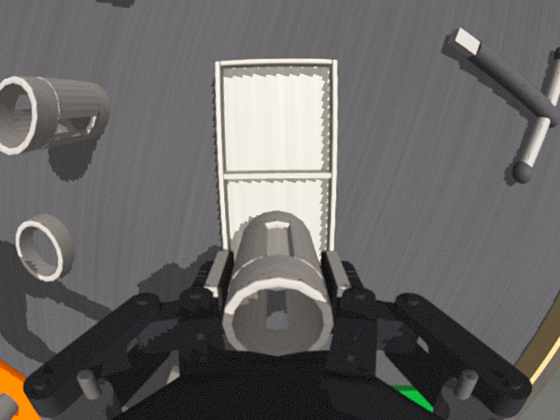

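The held sleeve is centred over the near bay, with the tray's divider at (277,176). I'll lower it gently.

>>> {"op": "carry_out", "data": {"commands": [[[0, 0, 0.08, 0, 0, 0, -1], [0, 0, 0.13, 0, 0, 0, -1], [0, 0, 0.16, 0, 0, 0, -1], [0, 0, 0.18, 0, 0, 0, -1], [0, 0, 0.19, 0, 0, 0, -1], [0, 0, 0.19, 0, 0, 0, -1]]]}}

```text
time_s: 5.85
tcp_pos: [0.6295, -0.0328, 0.0423]
eef_rot: [3.141, 0.0, 1.861]
force: [0.5, 0.1, -2.1]
gripper_width: 0.487
```

>>> {"op": "carry_out", "data": {"commands": [[[0, 0, 0.012, 0, 0, 0, -1], [0, 0, 0.012, 0, 0, 0, -1], [0, 0, 0.024, 0, 0, 0, -1], [0, 0, 0.024, 0, 0, 0, -1]]]}}

```text
time_s: 6.35
tcp_pos: [0.6293, -0.0328, 0.0384]
eef_rot: [-3.141, -0.0, 1.861]
force: [0.5, -0.9, -2.3]
gripper_width: 0.485
```

>>> {"op": "carry_out", "data": {"commands": [[[0, 0, 0.008, 0, 0, 0, -1], [0, 0, 0.008, 0, 0, 0, -1], [0, 0, 0.014, 0, 0, 0, -1], [0, 0, 0.014, 0, 0, 0, -1]]]}}

```text
time_s: 6.85
tcp_pos: [0.6295, -0.033, 0.0381]
eef_rot: [3.141, 0.0, 1.861]
force: [-4.6, 0.3, 6.8]
gripper_width: 0.487
```

It is in contact with the tray floor (+9 N). I'll release and rise.

>>> {"op": "carry_out", "data": {"commands": [[[0, 0, -0.01, 0, 0, 0, -0.4], [0, 0, -0.01, 0, 0, 0, 0.4], [0, 0, -0.01, 0, 0, 0, 0.7], [0, 0, -0.01, 0, 0, 0, 0.7], [0, 0, -0.2, 0, 0, 0, 0.7], [0, 0, -0.5, 0, 0, 0, 1], [0, 0, -0.85, 0, 0, 0, 1], [0, 0, -0.85, 0, 0, 0, 1]]]}}

```text
time_s: 7.85
tcp_pos: [0.6318, -0.0331, 0.171]
eef_rot: [3.131, 0.004, 1.861]
force: [0.6, -0.4, 0.0]
gripper_width: 1.001
```

```bash
python3 mv.py .48,0.0,.165,155 ; python3 - <<'E'
from h import *
wsnap("w5")
E
```

```text
t 7.85 p [ 0.6318 -0.0331  0.171 ] yaw [179.4   0.2 106.6] q [-0.11  0.17  1.26 -0.    1.71 -0.4 ] w 1.001 F [ 0.6 -0.4  0. ]
 shift [ 0.501 -0.907  0.028] turn [ 0.002  0.003 -0.269] rows>= 4.5
```

View pics/w5.png

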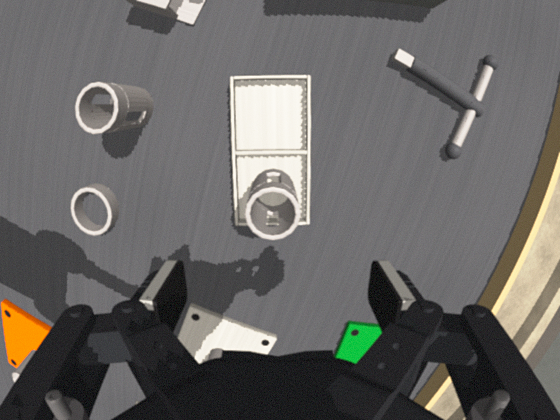

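The first sleeve stands in the near bay (272,205). Next is the second sleeve at (97,107).

>>> {"op": "carry_out", "data": {"commands": [[[0.12, -0.22, 0, 0, 0, -0.06, 1], [0.25, -0.45, 0, 0, 0, -0.12, 1], [0.37, -0.68, 0, 0, 0, -0.18, 1], [0.5, -0.9, 0, 0, 0, -0.24, 1], [0.5, -0.93, 0, 0, 0, -0.3, 1], [0.5, -0.93, 0, 0, 0, -0.36, 1], [0.5, -0.93, 0, 0, 0, -0.38, 1], [0.5, -0.93, 0, 0, 0, -0.38, 1]]]}}

```text
time_s: 8.9
tcp_pos: [0.4737, -0.0008, 0.1625]
eef_rot: [-3.142, -0.002, 3.054]
force: [0.3, 0.2, 0.2]
gripper_width: 0.998
```

```bash
python3 mv.py .4735,0.0068,.10,175 ; python3 - <<'E'
from h import *
wsnap("w6")
E
```

```text
t 8.9 p [ 0.4737 -0.0008  0.1625] yaw [-1.80e+02 -1.00e-01  1.75e+02] q [-0.07 -0.25  1.68  0.    1.72 -1.56] w 0.998 F [0.3 0.2 0.2]
 shift [0.005 0.051 0.416] turn [-0.    -0.001 -0.   ] rows>= 1.0
```

View pics/w6.png

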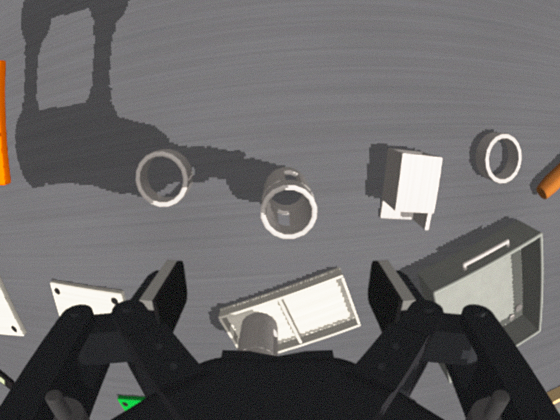

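The second sleeve's window at (292,173) faces along tool x, so the jaws close on its solid sides.

```bash
python3 - <<'E'
from h import *
d=np.load("pics/w6.npz")
print("sleeve1",ringfit(d,(255,182,325,245),.08),"collarA",ringfit(d,(130,145,200,212),.02),"collarB",ringfit(d,(475,130,525,190),.02,120))
E
python3 mv.py .4735,0.0065,.030,175
```

```text
sleeve1 (array([0.473, 0.008]), 0.0194, 194, 237) collarA (array([ 0.457 , -0.1045]), 0.0184, 57, 80) collarB (array([0.4524, 0.2421]), 0.0286, 181, 264)
t 8.95 p [ 0.4738 -0.0008  0.1627] yaw [ 1.800e+02 -1.000e-01  1.749e+02] q [-0.07 -0.25  1.68  0.    1.72 -1.56] w 0.998 F [ 0.4 -0.  -0.2]
 shift [0.005 0.048 0.885] turn [ 0.    -0.001 -0.   ] rows>= 2.1
```

>>> {"op": "carry_out", "data": {"commands": [[[0, 0.03, 0.1, 0, 0, 0, 1], [0, 0.05, 0.3, 0, 0, 0, 1], [0, 0.05, 0.6, 0, 0, 0, 1], [0, 0.05, 0.8, 0, 0, 0, 1], [0, 0.05, 0.86, 0, 0, 0, 1], [0, 0.05, 0.86, 0, 0, 0, -1], [0, 0.05, 0.86, 0, 0, 0, -1], [0, 0.05, 0.86, 0, 0, 0, -1], [0, 0.05, 0.86, 0, 0, 0, -1], [0, 0.05, 0.86, 0, 0, 0, -1], [0, 0.05, 0.86, 0, 0, 0, -1]]]}}

```text
time_s: 10.32
tcp_pos: [0.476, 0.0066, 0.0369]
eef_rot: [3.141, 0.003, 3.055]
force: [-0.5, 1.6, 6.6]
gripper_width: 0.484
```

```bash
python3 mv.py .475,0.007,.165,175 
```

```text
t 10.32 p [0.476  0.0066 0.0369] yaw [180.    0.2 175. ] q [-0.06 -0.2   1.86  0.    1.48 -1.54] w 0.484 F [-0.5  1.6  6.6]
 shift [ 0.004  0.002 -0.854] turn [0.    0.001 0.   ] rows>= 2.0
```

>>> {"op": "carry_out", "data": {"commands": [[[0, 0, -0.1, 0, 0, 0, -1], [0, 0, -0.4, 0, 0, 0, -1], [0, 0, -0.8, 0, 0, 0, -1], [0, 0, -0.85, 0, 0, 0.05, -1], [-0.2, 0.05, -0.85, 0, 0, 0.1, -1], [-0.4, 0.1, -0.85, 0, 0, 0.16, -1], [-0.6, 0.2, -0.85, 0, 0, 0.22, -1], [-0.8, 0.25, -0.85, 0, 0, 0.28, -1], [-0.86, 0.25, -0.85, 0, 0, 0.34, -1], [-0.86, 0.25, -0.85, 0, 0, 0.38, -1], [-0.86, 0.25, -0.85, 0, 0, 0.38, -1]]]}}

```text
time_s: 11.7
tcp_pos: [0.6065, 0.0327, 0.1622]
eef_rot: [-3.14, -0.0, 1.862]
force: [0.0, -0.8, -2.8]
gripper_width: 0.479
```

```bash
python3 mv.py .6076,.0326,.055,107; python3 - <<'E'
from h import *
wsnap("w7")
E
```

```text
t 11.7 p [0.6065 0.0327 0.1622] yaw [-179.9   -0.   106.7] q [-0.    0.11  1.33 -0.    1.7  -0.29] w 0.479 F [ 0.  -0.8 -2.8]
 shift [-0.003  0.008  0.715] turn [-0.    -0.    -0.002] rows>= 1.7
```

View pics/w7.png

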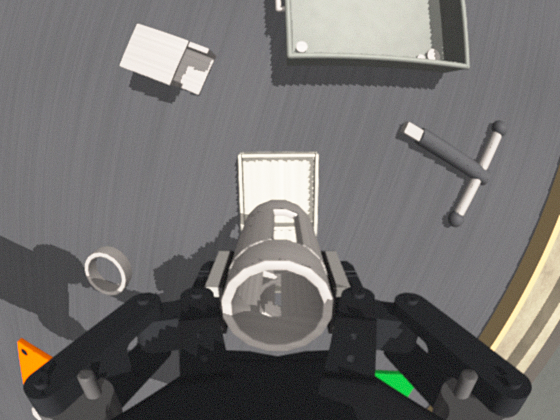

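The held sleeve is over the far bay, with the bay visible at (278,190). I'll lower it in steps.

>>> {"op": "carry_out", "data": {"commands": [[[0, 0, 0.2, 0, 0, 0, -1], [0, 0.01, 0.4, 0, 0, 0, -1], [0, 0.01, 0.6, 0, 0, 0, -1], [0, 0.01, 0.7, 0, 0, 0, -1], [0, 0.01, 0.75, 0, 0, 0, -1], [0, 0.01, 0.78, 0, 0, 0, -1], [0, 0.01, 0.79, 0, 0, 0, -1], [0, 0.01, 0.79, 0, 0, 0, -1]]]}}

```text
time_s: 12.75
tcp_pos: [0.6086, 0.0332, 0.0449]
eef_rot: [3.14, 0.0, 1.861]
force: [-0.4, 0.5, -3.8]
gripper_width: 0.478
```

>>> {"op": "carry_out", "data": {"commands": [[[0, 0, 0.01, 0, 0, 0, -1], [0, 0, 0.016, 0, 0, 0, -1], [0, 0, 0.024, 0, 0, 0, -1], [0, 0, 0.024, 0, 0, 0, -1]]]}}

```text
time_s: 13.25
tcp_pos: [0.608, 0.0332, 0.0403]
eef_rot: [-3.141, -0.0, 1.861]
force: [-0.5, 0.4, -3.1]
gripper_width: 0.481
```

>>> {"op": "carry_out", "data": {"commands": [[[0, 0, 0.008, 0, 0, 0, -1], [0, 0, 0.008, 0, 0, 0, -1], [0, 0, 0.016, 0, 0, 0, -1], [0, 0, 0.016, 0, 0, 0, -1]]]}}

```text
time_s: 13.75
tcp_pos: [0.6083, 0.0333, 0.0399]
eef_rot: [3.141, 0.0, 1.861]
force: [-4.5, 0.2, 7.6]
gripper_width: 0.48
```

Contact with the floor. I'll release and rise.

>>> {"op": "carry_out", "data": {"commands": [[[0, 0, -0.01, 0, 0, 0, -0.4], [0, 0, -0.01, 0, 0, 0, 0.4], [0, 0, -0.01, 0, 0, 0, 0.7], [0, 0, -0.01, 0, 0, 0, 0.7], [0, 0, -0.2, 0, 0, 0, 0.7], [0, 0, -0.5, 0, 0, 0, 1], [0, 0, -0.85, 0, 0, 0, 1], [0, 0, -0.85, 0, 0, 0, 1]]]}}

```text
time_s: 14.75
tcp_pos: [0.6106, 0.0332, 0.1722]
eef_rot: [3.131, 0.003, 1.861]
force: [0.1, 0.7, -0.8]
gripper_width: 1.001
```

```bash
python3 mv.py .42,-0.11,.165,55 .46,-0.085,.165,90; python3 - <<'E'
from h import *
wsnap("w8")
E
```

```text
t 14.75 p [0.6106 0.0332 0.1722] yaw [179.4   0.2 106.6] q [-0.    0.11  1.32  0.    1.71 -0.29] w 1.001 F [ 0.1  0.7 -0.8]
 shift [-0.551 -1.491  0.034] turn [ 0.004 -0.001  0.287] rows>= 4.8
 shift [-0.468 -1.188  0.037] turn [0.003 0.    0.092] rows>= 3.1
```

View pics/w8.png

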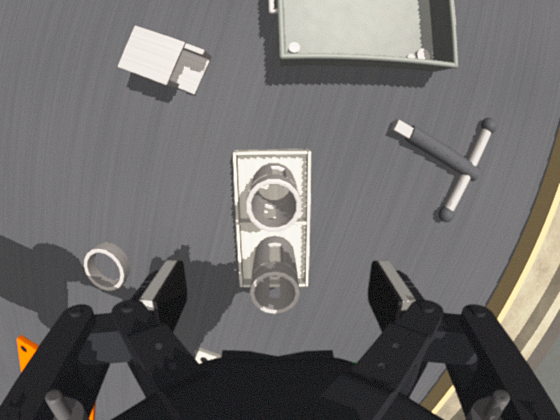

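Both sleeves stand, one in each bay, at (273,204) and (274,290). Now collar A.

>>> {"op": "carry_out", "data": {"commands": [[[-0.15, -0.35, 0, 0, 0, 0.03, 1], [-0.3, -0.7, 0, 0, 0, 0.06, 1], [-0.45, -1, 0, 0, 0, 0.09, 1], [-0.45, -1, 0, 0, 0, 0.09, 1]]]}}

```text
time_s: 15.3
tcp_pos: [0.4815, -0.0761, 0.164]
eef_rot: [-3.139, 0.0, 1.574]
force: [0.2, -0.2, 0.4]
gripper_width: 0.996
```

```bash
python3 mv.py .4495,-0.108,.10,90 .4495,-0.108,.0,90; python3 - <<'E'
from h import *
wsnap("w9")
E
```

```text
t 15.3 p [ 0.4815 -0.0761  0.164 ] yaw [-179.9    0.    90.2] q [-0.23 -0.22  1.64 -0.    1.72 -0.23] w 0.996 F [ 0.2 -0.2  0.4]
 shift [-0.212 -0.213  0.427] turn [-0.001  0.     0.001] rows>= 1.3
 shift [-0.212 -0.212  1.094] turn [-0.001  0.     0.001] rows>= 2.7
```

View pics/w9.png

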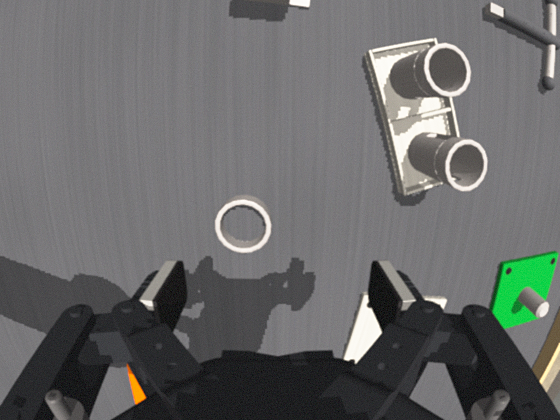

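The collar ring is at (243,224).

```bash
python3 - <<'E'
from h import *
d=np.load("pics/w9.npz")
print(ringfit(d,(205,185,280,260),.02),ringfit(d,(205,185,280,260),.02,170))
E
python3 mv.py .4495,-0.108,.05,90
```

```text
(array([ 0.4495, -0.1074]), 0.0265, 155, 155) (array([ 0.4494, -0.1074]), 0.0261, 153, 153)
t 15.35 p [ 0.4827 -0.0751  0.1643] yaw [-179.9   -0.    90.3] q [-0.22 -0.21  1.64  0.    1.71 -0.23] w 1.001 F [ 0.2 -0.1 -0.3]
 shift [-0.219 -0.222  0.762] turn [-0.    -0.     0.002] rows>= 2.0
```

>>> {"op": "carry_out", "data": {"commands": [[[-0.1, -0.11, 0.1, 0, 0, 0, 1], [-0.215, -0.221, 0.3, 0, 0, 0, 1], [-0.215, -0.221, 0.55, 0, 0, 0, 1], [-0.215, -0.221, 0.76, 0, 0, 0, 1], [-0.215, -0.221, 0.76, 0, 0, 0, 1], [-0.215, -0.221, 0.76, 0, 0, 0, 1]]]}}

```text
time_s: 16.1
tcp_pos: [0.4516, -0.1065, 0.0524]
eef_rot: [3.141, 0.0, 1.579]
force: [0.4, 0.4, -0.0]
gripper_width: 0.998
```

```bash
python3 mv.py .4495,-0.1074,.002,90; python3 - <<'E'
from h import *
wsnap("w10")
E
```

```text
t 16.1 p [ 0.4516 -0.1065  0.0524] yaw [180.    0.   90.5] q [-0.31 -0.24  1.87  0.    1.52 -0.31] w 0.998 F [ 0.4  0.4 -0. ]
 shift [-0.006 -0.014  0.336] turn [0.    0.    0.003] rows>= 0.8
```

View pics/w10.png

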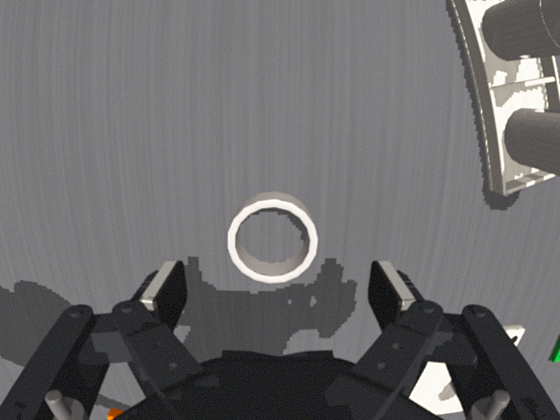

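The collar at (272,240) sits between the fingers. I'll descend and close.

>>> {"op": "carry_out", "data": {"commands": [[[-0.006, -0.014, 0.12, 0, 0, 0, 1], [-0.006, -0.014, 0.24, 0, 0, 0, 1], [-0.006, -0.014, 0.31, 0, 0, 0, 1], [-0.006, -0.014, 0.335, 0, 0, 0, 1], [-0.006, -0.014, 0.335, 0, 0, 0, 1]]]}}

```text
time_s: 16.77
tcp_pos: [0.4486, -0.1078, 0.0011]
eef_rot: [-3.141, -0.0, 1.578]
force: [-0.6, -0.0, 0.1]
gripper_width: 0.999
```

>>> {"op": "carry_out", "data": {"commands": [[[0, 0, 0, 0, 0, 0, -1], [0, 0, 0, 0, 0, 0, -1], [0, 0, 0, 0, 0, 0, -1], [0, 0, 0, 0, 0, 0, -1], [0, 0, 0, 0, 0, 0, -1]]], "newtons": 40}}

```text
time_s: 17.4
tcp_pos: [0.4492, -0.108, 0.0025]
eef_rot: [3.14, 0.001, 1.578]
force: [-1.8, 0.2, 4.9]
gripper_width: 0.62
```

```bash
python3 mv.py .4495,-0.108,.11,90 .624,-.252,.12,90; python3 - <<'E'
from h import *
wsnap("w11")
E
```

```text
t 17.4 p [ 0.4492 -0.108   0.0025] yaw [179.9   0.   90.4] q [-0.31 -0.21  1.93 -0.    1.42 -0.32] w 0.62 F [-1.8  0.2  4.9]
 shift [-0.     0.003 -0.717] turn [0.    0.    0.002] rows>= 1.7
 shift [-0.969  1.159 -0.782] turn [0.    0.    0.002] rows>= 4.1
```

View pics/w11.png

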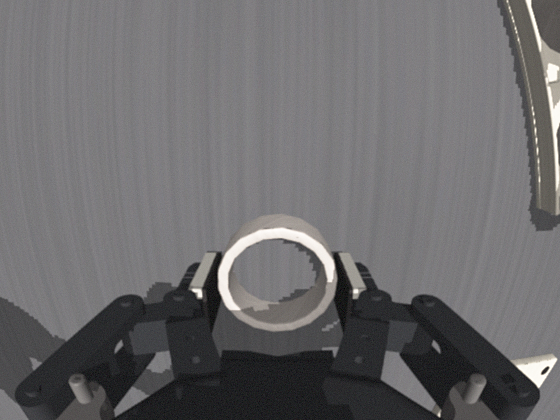

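The collar is gripped at 53 mm. I'll lift and carry it to the stand.

>>> {"op": "carry_out", "data": {"commands": [[[0, 0, -0.1, 0, 0, 0, -1], [0, 0, -0.4, 0, 0, 0, -1], [-0.2, 0.25, -0.75, 0, 0, 0, -1], [-0.45, 0.5, -0.8, 0, 0, 0, -1], [-0.7, 0.75, -0.8, 0, 0, 0, -1], [-0.9, 0.97, -0.8, 0, 0, 0, -1], [-0.9, 0.97, -0.8, 0, 0, 0, -1]]]}}

```text
time_s: 18.32
tcp_pos: [0.5958, -0.2435, 0.1191]
eef_rot: [-3.139, -0.001, 1.576]
force: [-0.5, 0.2, -1.7]
gripper_width: 0.617
```

```bash
python3 mv.py .624,-.252,.12,90; python3 - <<'E'
from h import *
wsnap("w12")
E
```

```text
t 18.32 p [ 0.5958 -0.2435  0.1191] yaw [-1.798e+02 -1.000e-01  9.030e+01] q [-0.44  0.22  1.29 -0.    1.64 -0.45] w 0.617 F [-0.5  0.2 -1.7]
 shift [-0.058  0.187 -0.007] turn [-0.001 -0.     0.002] rows>= 0.5
```

View pics/w12.png

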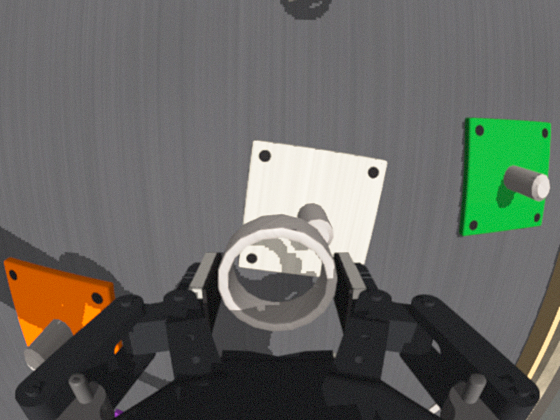

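```bash
python3 - <<'E'
from h import *
d=np.load("pics/w12.npz")
print("post",wray(d,[(321,229)],.056),"coll",wray(d,[(277,283)],.119+.0175))
C=cv2.findContours((d["image"][:,:,0]>0).astype(np.uint8),0,1)
P=wcloud(d);k=P[195:250,295:340];m=(k[...,2]>.03)&(k[...,2]<.075);print(k[m].mean(0),m.sum(),k[m][:,2].max())
m=np.zeros(d["depth"].shape,np.uint8);m[130:245,240:390]=1
pl=(abs(P[...,2]-.01)<.006)&(m>0)
# plate corner pixels
print(wray(d,[(253,140),(386,160)],.01))
E
```

```text
post [[ 0.62587762 -0.24692761  0.056     ]] coll [[ 0.5963799  -0.24245416  0.1365    ]]
[ 0.62574468 -0.2463815   0.04815439] 565 0.05636154485445577
[[ 0.57734686 -0.19154408  0.01      ]
 [ 0.68358445 -0.20524653  0.01      ]]
```

Plate corners give the centre as (0.6235, -0.253). The visible part of the post is consistent with that. The clearance is ±10 mm, so I'll aim for (0.624, -0.252).

>>> {"op": "carry_out", "data": {"commands": [[[-0.03, 0.1, 0, 0, 0, 0, -1], [-0.057, 0.187, 0, 0, 0, 0, -1], [-0.057, 0.187, 0.1, 0, 0, 0, -1], [-0.057, 0.187, 0.3, 0, 0, 0, -1], [-0.057, 0.187, 0.3, 0, 0, 0, -1]]]}}

```text
time_s: 19.0
tcp_pos: [0.6205, -0.2484, 0.0723]
eef_rot: [-3.135, -0.003, 1.578]
force: [-0.8, -0.0, -1.7]
gripper_width: 0.619
```

```bash
python3 mv.py .624,-.252,.015,90; python3 - <<'E'
from h import *
wsnap("w13")
E
```

```text
t 19.0 p [ 0.6205 -0.2484  0.0723] yaw [-179.6   -0.2   90.4] q [-0.43  0.31  1.27  0.    1.57 -0.44] w 0.619 F [-0.8 -0.  -1.7]
 shift [-0.025  0.026  0.382] turn [-0.002 -0.001  0.002] rows>= 0.9
```

View pics/w13.png

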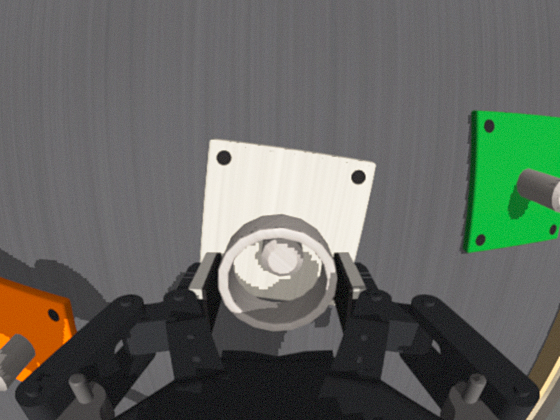

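```bash
python3 - <<'E'
from h import *
d=np.load("pics/w13.npz")
print(wray(d,[(283,257)],.056))
c=d["image"][200:340,200:350,::-1];cv2.imwrite("pics/w13c.png",cv2.resize(c,None,fx=4,fy=4))
E
```

```text
[[ 0.62413444 -0.2506159   0.056     ]]
```

View pics/w13c.png

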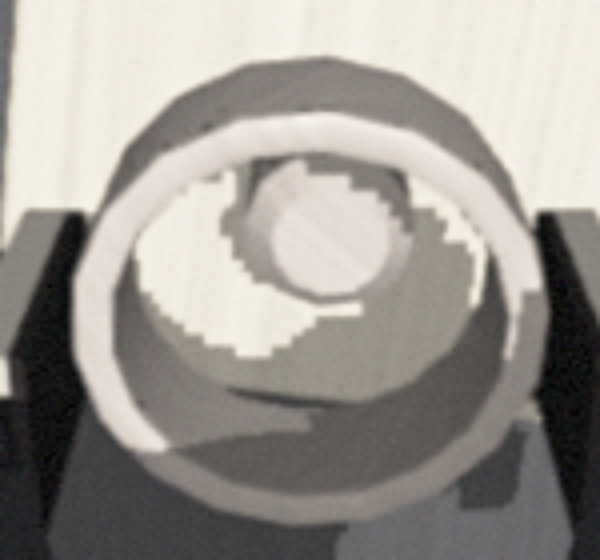

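The post top at (282,260) puts the post at about (0.624, -0.252). That agrees with the target, so I'll lower around it.

>>> {"op": "carry_out", "data": {"commands": [[[-0.025, 0.026, 0, 0, 0, 0, -1], [-0.025, 0.026, 0.1, 0, 0, 0, -1], [-0.025, 0.026, 0.2, 0, 0, 0, -1], [-0.025, 0.026, 0.3, 0, 0, 0, -1], [-0.025, 0.026, 0.35, 0, 0, 0, -1], [-0.025, 0.026, 0.36, 0, 0, 0, -1], [-0.025, 0.026, 0.36, 0, 0, 0, -1]]]}}

```text
time_s: 19.92
tcp_pos: [0.6274, -0.2539, 0.0227]
eef_rot: [3.141, 0.0, 1.578]
force: [-0.0, 0.6, -1.3]
gripper_width: 0.621
```

>>> {"op": "carry_out", "data": {"commands": [[[0.01, -0.02, 0.03, 0, 0, 0, -1], [0.01, -0.02, 0.05, 0, 0, 0, -1], [0.01, -0.02, 0.06, 0, 0, 0, -1], [0.01, -0.02, 0.06, 0, 0, 0, -1]]]}}

```text
time_s: 20.42
tcp_pos: [0.6241, -0.2523, 0.0132]
eef_rot: [-3.141, -0.0, 1.578]
force: [-0.0, -0.1, -1.6]
gripper_width: 0.615
```

>>> {"op": "carry_out", "data": {"commands": [[[0, 0, 0.008, 0, 0, 0, -1], [0, 0, 0.012, 0, 0, 0, -1], [0, 0, 0.016, 0, 0, 0, -1], [0, 0, 0.016, 0, 0, 0, -1]]]}}

```text
time_s: 20.92
tcp_pos: [0.6244, -0.2525, 0.0125]
eef_rot: [3.141, 0.0, 1.578]
force: [-3.6, 1.7, 6.1]
gripper_width: 0.618
```

The collar is on the plate. I'll release, rise, and look.

>>> {"op": "carry_out", "data": {"commands": [[[0, 0, -0.01, 0, 0, 0, -0.1], [0, 0, -0.01, 0, 0, 0, 0.5], [0, 0, -0.01, 0, 0, 0, 1], [0, 0, -0.01, 0, 0, 0, 1], [0, 0, -0.2, 0, 0, 0, 1], [0, 0, -0.5, 0, 0, 0, 1], [0, 0, -0.95, 0, 0, 0, 1], [0, 0, -0.95, 0, 0, 0, 1]]]}}

```text
time_s: 21.92
tcp_pos: [0.6266, -0.2534, 0.1614]
eef_rot: [3.131, 0.005, 1.578]
force: [-0.2, -0.5, 1.3]
gripper_width: 1.005
```

```bash
python3 mv.py .50,-0.1,.19,120 .453,0.242,.18,170; python3 - <<'E'
from h import *
wsnap("w14")
E
```

```text
t 21.93 p [ 0.6266 -0.2534  0.1614] yaw [179.4   0.3  90.4] q [-0.43  0.28  1.14 -0.    1.71 -0.44] w 1.005 F [-0.2 -0.5  1.3]
 shift [ 1.028 -0.834 -0.205] turn [ 0.003  0.002 -0.164] rows>= 3.2
 shift [ 3.31  -1.132 -0.153] turn [ 0.002  0.004 -0.442] rows>= 8.4
```

View pics/w14.png

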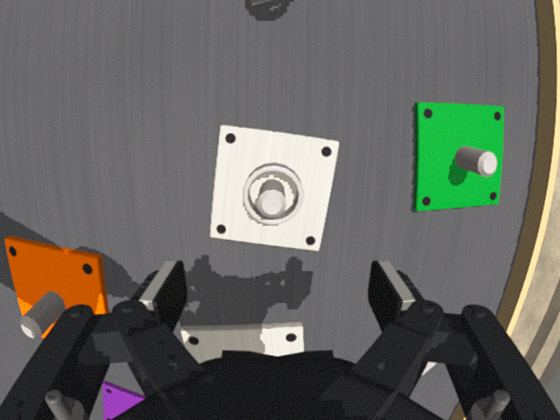

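The collar lies flat round the post at (272,197). Now collar B.

>>> {"op": "carry_out", "data": {"commands": [[[0.33, -0.2, -0.05, 0, 0, 0, 1], [0.66, -0.4, -0.05, 0, 0, 0, 1], [1, -0.6, -0.05, 0, 0, 0, 1]]]}}

```text
time_s: 22.35
tcp_pos: [0.5315, -0.1016, 0.1588]
eef_rot: [-3.139, -0.001, 1.578]
force: [-0.3, 0.4, 1.3]
gripper_width: 1.003
```

>>> {"op": "carry_out", "data": {"commands": [[[0.35, -0.15, 0, 0, 0, 0, 1], [0.7, -0.3, 0, 0, 0, 0, 1], [1, -0.4, 0, 0, 0, 0, 1]]]}}

```text
time_s: 22.72
tcp_pos: [0.4703, 0.0482, 0.1592]
eef_rot: [-3.139, -0.0, 1.578]
force: [0.9, 0.5, -0.0]
gripper_width: 0.998
```

>>> {"op": "carry_out", "data": {"commands": [[[0.35, -0.05, 0, 0, 0, 0, 1], [0.7, -0.1, 0, 0, 0, 0, 1], [1, -0.15, 0, 0, 0, 0, 1], [1, -0.15, 0, 0, 0, 0, 1], [1, -0.15, 0, 0, 0, 0, 1]]]}}

```text
time_s: 23.35
tcp_pos: [0.4481, 0.1959, 0.1596]
eef_rot: [-3.14, 0.001, 1.579]
force: [-0.4, -0.4, -0.5]
gripper_width: 1.0
```

```bash
python3 mv.py .453,0.242,.06,90; python3 - <<'E'
from h import *
wsnap("w15")
E
```

```text
t 23.35 p [0.4481 0.1959 0.1596] yaw [-1.799e+02  1.000e-01  9.040e+01] q [ 0.34 -0.21  1.65 -0.    1.71  0.34] w 1.0 F [-0.4 -0.4 -0.5]
 shift [0.308 0.037 0.664] turn [-0.001  0.     0.002] rows>= 1.8
```

View pics/w15.png

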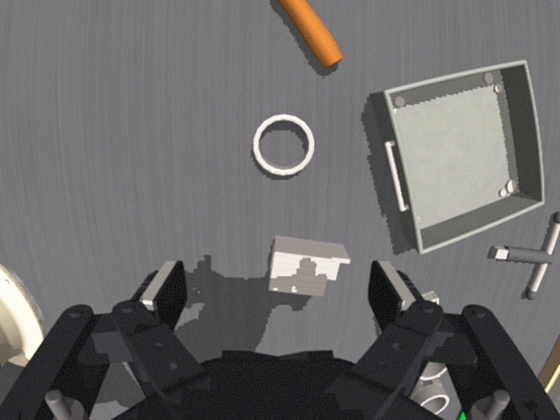

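Collar B is at (283,145), and the handles of the file and bin are clear of the jaws' reach.

```bash
python3 - <<'E'
from h import *
d=np.load("pics/w15.npz")
print(ringfit(d,(245,105,325,185),.02),ringfit(d,(245,105,325,185),.02,170))
print("bin rim",wray(d,[(386,93),(526,61),(544,203),(422,252)],.048).round(4),"mean",wray(d,[(386,93),(526,61),(544,203),(422,252)],.048).mean(0))
E
```

```text
(array([0.4535, 0.2413]), 0.0262, 171, 171) (array([0.4536, 0.2414]), 0.0259, 170, 170)
bin rim [[0.5341 0.2881 0.048 ]
 [0.6832 0.3393 0.048 ]
 [0.7301 0.1999 0.048 ]
 [0.5816 0.1512 0.048 ]] mean [0.63223398 0.24461869 0.048     ]
```

>>> {"op": "carry_out", "data": {"commands": [[[0.15, 0.03, 0.1, 0, 0, 0, 1], [0.3, 0.036, 0.3, 0, 0, 0, 1], [0.3, 0.036, 0.55, 0, 0, 0, 1], [0.3, 0.036, 0.75, 0, 0, 0, 1], [0.3, 0.036, 0.75, 0, 0, 0, 1], [0.3, 0.036, 0.75, 0, 0, 0, 1]]]}}

```text
time_s: 24.15
tcp_pos: [0.4544, 0.2409, 0.0497]
eef_rot: [3.14, -0.001, 1.577]
force: [-0.2, 0.1, 0.0]
gripper_width: 0.999
```

```bash
python3 mv.py .4535,0.2413,.002,90; python3 - <<'E'
from h import *
d=wsnap("w16")
print(ringfit(d,(210,170,350,300),.02,170))
E
```

```text
t 24.15 p [0.4544 0.2409 0.0497] yaw [179.9  -0.   90.3] q [ 0.42 -0.1   1.74 -0.    1.5   0.42] w 0.999 F [-0.2  0.1  0. ]
 shift [ 0.003 -0.007  0.318] turn [ 0.    -0.     0.002] rows>= 0.8
(array([0.4534, 0.2417]), 0.0261, 249, 249)
```

View pics/w16.png

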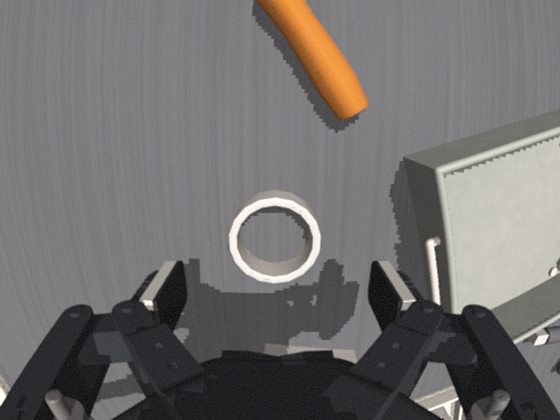

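The collar at (275,240) is centred and the bin handle is about 25 mm from the finger backs. I'll descend.

>>> {"op": "carry_out", "data": {"commands": [[[0.003, -0.007, 0.12, 0, 0, 0, 1], [0.003, -0.007, 0.24, 0, 0, 0, 1], [0.003, -0.007, 0.3, 0, 0, 0, 1], [0.003, -0.007, 0.315, 0, 0, 0, 1], [0.003, -0.007, 0.315, 0, 0, 0, 1], [0.003, -0.007, 0.315, 0, 0, 0, -1], [0.003, -0.007, 0.315, 0, 0, 0, -1], [0.003, -0.007, 0.315, 0, 0, 0, -1], [0.003, -0.007, 0.315, 0, 0, 0, -1], [0.003, -0.007, 0.315, 0, 0, 0, -1]]]}}

```text
time_s: 25.45
tcp_pos: [0.4531, 0.2422, 0.0022]
eef_rot: [3.14, -0.001, 1.578]
force: [-0.3, -0.4, 5.6]
gripper_width: 0.61
```

```bash
python3 mv.py .4535,0.2413,.15,90
```

```text
t 25.45 p [0.4531 0.2422 0.0022] yaw [179.9  -0.   90.4] q [ 0.42 -0.06  1.8  -0.    1.41  0.42] w 0.61 F [-0.3 -0.4  5.6]
 shift [-0.005  0.004 -0.985] turn [ 0.001 -0.     0.002] rows>= 2.4
```

>>> {"op": "carry_out", "data": {"commands": [[[0, 0, -0.1, 0, 0, 0, -1], [0, 0, -0.4, 0, 0, 0, -1], [0, 0, -0.8, 0, 0, 0, -1], [-0.35, 0.05, -0.95, 0, 0, 0, -1], [-0.7, 0.1, -0.95, 0, 0, 0, -1], [-1, 0.15, -0.95, 0, 0, 0, -1]]]}}

```text
time_s: 26.2
tcp_pos: [0.476, 0.0905, 0.1447]
eef_rot: [3.141, 0.0, 1.578]
force: [0.4, 0.4, -1.5]
gripper_width: 0.6
```

>>> {"op": "carry_out", "data": {"commands": [[[-0.35, 0.08, 0, 0, 0, 0, -1], [-0.7, 0.16, 0, 0, 0, 0, -1], [-1, 0.24, 0, 0, 0, 0, -1]]]}}

```text
time_s: 26.58
tcp_pos: [0.513, -0.0596, 0.1441]
eef_rot: [-3.141, -0.0, 1.577]
force: [0.7, -0.6, -1.0]
gripper_width: 0.606
```

>>> {"op": "carry_out", "data": {"commands": [[[-0.35, 0.2, 0, 0, 0, 0, -1], [-0.7, 0.4, 0, 0, 0, 0, -1], [-1, 0.55, 0, 0, 0, 0, -1], [-1, 0.55, 0, 0, 0, 0, -1], [-1, 0.55, 0, 0, 0, 0, -1]]]}}

```text
time_s: 27.2
tcp_pos: [0.5963, -0.2067, 0.1434]
eef_rot: [-3.14, -0.001, 1.578]
force: [0.2, 0.4, -1.6]
gripper_width: 0.605
```

```bash
python3 mv.py .624,-0.252,.12,90
```

```text
t 27.2 p [ 0.5963 -0.2067  0.1434] yaw [-1.799e+02 -1.000e-01  9.040e+01] q [-0.39  0.18  1.29  0.    1.67 -0.39] w 0.605 F [ 0.2  0.4 -1.6]
 shift [-0.304  0.183  0.156] turn [-0.    -0.     0.002] rows>= 0.9
```

>>> {"op": "carry_out", "data": {"commands": [[[-0.15, 0.1, 0, 0, 0, 0, -1], [-0.304, 0.183, 0.1, 0, 0, 0, -1], [-0.304, 0.183, 0.3, 0, 0, 0, -1], [-0.304, 0.183, 0.42, 0, 0, 0, -1], [-0.304, 0.183, 0.42, 0, 0, 0, -1], [-0.304, 0.183, 0.42, 0, 0, 0, -1]]]}}

```text
time_s: 27.95
tcp_pos: [0.625, -0.252, 0.0824]
eef_rot: [3.14, 0.001, 1.579]
force: [-0.3, -0.2, -0.3]
gripper_width: 0.608
```

```bash
python3 mv.py .624,-.252,.035,90; python3 - <<'E'
from h import *
d=wsnap("w17")
E
```

```text
t 27.95 p [ 0.625  -0.252   0.0824] yaw [179.9   0.   90.5] q [-0.43  0.31  1.25  0.    1.58 -0.44] w 0.608 F [-0.3 -0.2 -0.3]
 shift [ 0.001 -0.007  0.316] turn [0.001 0.    0.003] rows>= 0.8
```

View pics/w17.png

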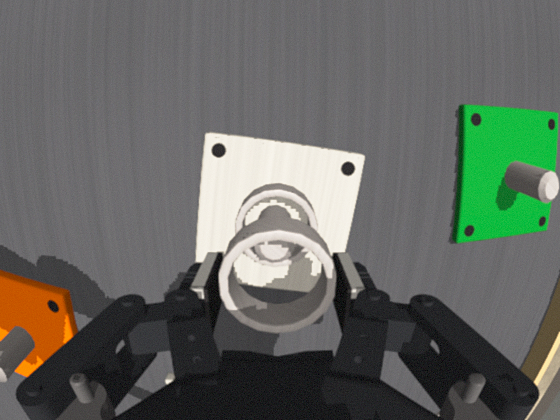

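The post is visible inside the bore at (275,252). I'll lower.

>>> {"op": "carry_out", "data": {"commands": [[[0, -0.005, 0.1, 0, 0, 0, -1], [0, -0.005, 0.18, 0, 0, 0, -1], [0, -0.005, 0.24, 0, 0, 0, -1], [0, -0.005, 0.27, 0, 0, 0, -1], [0, -0.005, 0.285, 0, 0, 0, -1], [0, -0.005, 0.285, 0, 0, 0, -1]]]}}

```text
time_s: 28.75
tcp_pos: [0.6239, -0.2525, 0.0381]
eef_rot: [3.141, 0.0, 1.578]
force: [-0.6, -0.7, -1.2]
gripper_width: 0.605
```

>>> {"op": "carry_out", "data": {"commands": [[[0, 0, 0.01, 0, 0, 0, -1], [0, 0, 0.02, 0, 0, 0, -1], [0, 0, 0.03, 0, 0, 0, -1], [0, 0, 0.03, 0, 0, 0, -1]]]}}

```text
time_s: 29.25
tcp_pos: [0.6236, -0.2525, 0.0332]
eef_rot: [-3.141, -0.0, 1.578]
force: [0.6, 0.3, -1.5]
gripper_width: 0.605
```

>>> {"op": "carry_out", "data": {"commands": [[[0, 0, 0.008, 0, 0, 0, -1], [0, 0, 0.012, 0, 0, 0, -1], [0, 0, 0.016, 0, 0, 0, -1], [0, 0, 0.016, 0, 0, 0, -1]]]}}

```text
time_s: 29.75
tcp_pos: [0.6239, -0.2526, 0.0322]
eef_rot: [3.141, 0.0, 1.578]
force: [-2.7, 1.2, 5.7]
gripper_width: 0.604
```

Contact at the expected height of 32 mm. I'll release and rise.

>>> {"op": "carry_out", "data": {"commands": [[[0, 0, -0.01, 0, 0, 0, -0.1], [0, 0, -0.01, 0, 0, 0, 0.5], [0, 0, -0.01, 0, 0, 0, 1], [0, 0, -0.01, 0, 0, 0, 1], [0, 0, -0.2, 0, 0, 0, 1], [0, 0, -0.5, 0, 0, 0, 1], [0, 0, -0.9, 0, 0, 0, 1], [0, 0, -0.9, 0, 0, 0, 1]]]}}

```text
time_s: 30.75
tcp_pos: [0.6261, -0.2536, 0.1742]
eef_rot: [3.13, 0.005, 1.578]
force: [-0.0, -0.6, -0.2]
gripper_width: 0.997
```

```bash
python3 mv.py .48,0.127,.16,171; python3 - <<'E'
from h import *
d=wsnap("w18")
E
```

```text
t 30.75 p [ 0.6261 -0.2536  0.1742] yaw [179.3   0.3  90.4] q [-0.44  0.28  1.12 -0.    1.73 -0.44] w 0.997 F [-0.  -0.6 -0.2]
 shift [ 2.545 -0.957  0.07 ] turn [ 0.002  0.004 -0.448] rows>= 7.5
```

View pics/w18.png

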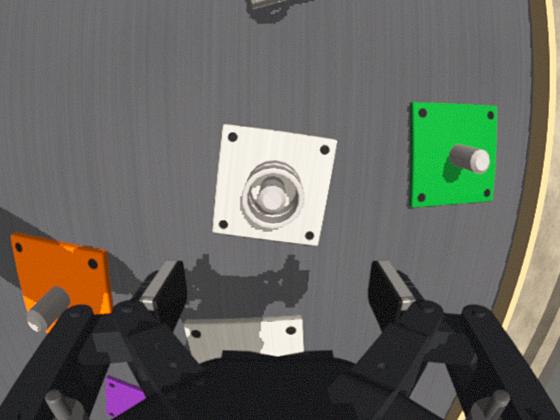

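Both collars are stacked round the post (272,197). Now the offcut.

>>> {"op": "carry_out", "data": {"commands": [[[0.33, -0.15, 0, 0, 0, 0, 1], [0.66, -0.3, 0.0, 0, 0, 0, 1], [1, -0.45, 0.0, 0, 0, 0, 1]]]}}

```text
time_s: 31.18
tcp_pos: [0.5537, -0.1016, 0.1637]
eef_rot: [-3.139, -0.001, 1.577]
force: [0.7, 0.6, -0.3]
gripper_width: 1.002
```

>>> {"op": "carry_out", "data": {"commands": [[[0.3, -0.12, 0, 0, 0, -0.06, 1], [0.6, -0.25, 0, 0, 0, -0.12, 1], [0.8, -0.38, 0, 0, 0, -0.18, 1], [1, -0.5, 0, 0, 0, -0.24, 1], [1, -0.5, 0, 0, 0, -0.3, 1], [1, -0.5, 0, 0, 0, -0.36, 1], [1, -0.5, 0, 0, 0, -0.42, 1], [1, -0.5, 0, 0, 0, -0.448, 1], [1, -0.5, 0, 0, 0, -0.448, 1]]]}}

```text
time_s: 32.3
tcp_pos: [0.4785, 0.0465, 0.1644]
eef_rot: [-3.141, -0.003, 2.985]
force: [0.4, -0.3, 0.0]
gripper_width: 1.001
```

```bash
python3 mv.py .478,0.127,.12,171; python3 - <<'E'
from h import *
d=wsnap("w19")
E
```

```text
t 32.3 p [0.4785 0.0465 0.1644] yaw [-1.80e+02 -1.00e-01  1.71e+02] q [ 0.03 -0.23  1.66  0.    1.72 -1.39] w 1.001 F [ 0.4 -0.3  0. ]
 shift [0.086 0.53  0.296] turn [-0.    -0.001  0.   ] rows>= 1.5
```

View pics/w19.png

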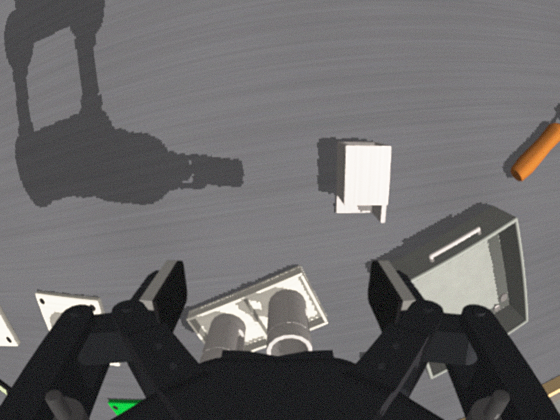

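The offcut's top face has corners (343,142), (391,145), (388,206) and (343,205). The step is at its lower end, (385,220).

```bash
python3 - <<'E'
from h import *
d=np.load("pics/w19.npz")
P=wray(d,[(343,142),(391,145),(388,206),(343,205)],.04);print(P.round(4))
e=lambda a,b:np.linalg.norm(P[a]-P[b])
print(e(0,1),e(1,2),e(2,3),e(3,0))
for a,b in((3,0),(2,1)):
    v=P[a]-P[b];print(np.degrees(np.arctan2(v[1],v[0])))
print("center", (P[0]+P[1])/2)
c=d["image"][125:235,310:410,::-1];cv2.imwrite("pics/w19c.png",cv2.resize(c,None,fx=5,fy=5,interpolation=cv2.INTER_CUBIC))
E
```

```text
[[0.4381 0.1078 0.04  ]
 [0.4457 0.1496 0.04  ]
 [0.4993 0.1425 0.04  ]
 [0.492  0.1017 0.04  ]]
0.04242188539716209 0.054063636300945385 0.04145414349290122 0.054256704961381505
-6.487943760462299
-7.501608086136197
center [0.44188873 0.1287103  0.04      ]
```

View pics/w19c.png

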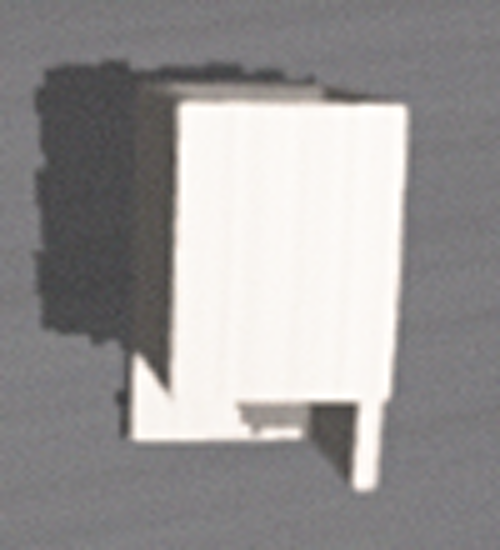

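Face 42×54 mm against 40×52 expected. The centre is at about (0.477, 0.124), yaw -8°.

```bash
python3 mv.py .477,0.124,.07,172
```

```text
t 32.35 p [0.4786 0.0465 0.1647] yaw [-1.800e+02 -1.000e-01  1.709e+02] q [ 0.03 -0.23  1.66  0.    1.72 -1.39] w 1.0 F [ 0.6 -0.1  0.7]
 shift [0.091 0.509 0.631] turn [-0.    -0.001 -0.006] rows>= 2.0
```

>>> {"op": "carry_out", "data": {"commands": [[[0.045, 0.25, 0.1, 0, 0, -0.006, 1], [0.09, 0.51, 0.25, 0, 0, -0.006, 1], [0.09, 0.51, 0.45, 0, 0, -0.006, 1], [0.09, 0.51, 0.63, 0, 0, -0.006, 1], [0.09, 0.51, 0.63, 0, 0, -0.006, 1], [0.09, 0.51, 0.63, 0, 0, -0.006, 1]]]}}

```text
time_s: 33.1
tcp_pos: [0.478, 0.1241, 0.0724]
eef_rot: [3.141, 0.001, 3.003]
force: [0.7, -1.0, 0.9]
gripper_width: 1.006
```

```bash
python3 mv.py .477,0.124,.008,172; python3 - <<'E'
from h import *
d=wsnap("w20")
E
```

```text
t 33.1 p [0.478  0.1241 0.0724] yaw [180.    0.  172.1] q [ 0.19 -0.17  1.77  0.    1.54 -1.25] w 1.006 F [ 0.7 -1.   0.9]
 shift [ 0.007 -0.002  0.429] turn [0. 0. 0.] rows>= 1.0
```

View pics/w20.png

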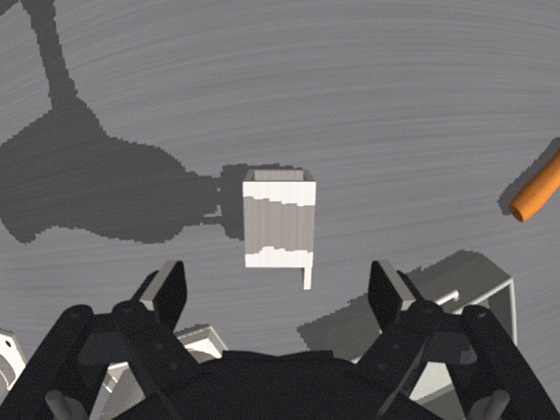

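The offcut at (280,225) is centred and square to the jaws. I'll descend and grip.

>>> {"op": "carry_out", "data": {"commands": [[[0, 0, 0.15, 0, 0, 0, 1], [0, 0, 0.3, 0, 0, 0, 1], [0, 0, 0.4, 0, 0, 0, 1], [0, 0, 0.42, 0, 0, 0, 1], [0, 0, 0.42, 0, 0, 0, -1], [0, 0, 0.42, 0, 0, 0, -1], [0, 0, 0.42, 0, 0, 0, -1], [0, 0, 0.42, 0, 0, 0, -1], [0, 0, 0.42, 0, 0, 0, -1], [0, 0, 0.42, 0, 0, 0, -1]]], "newtons": 55}}

```text
time_s: 34.4
tcp_pos: [0.4785, 0.1244, 0.0097]
eef_rot: [3.141, 0.002, 3.004]
force: [-0.2, 1.5, 6.1]
gripper_width: 0.462
```

```bash
python3 mv.py .632,0.244,.13,172
```

```text
t 34.4 p [0.4785 0.1244 0.0097] yaw [1.800e+02 1.000e-01 1.721e+02] q [ 0.19 -0.12  1.84  0.    1.42 -1.25] w 0.462 F [-0.2  1.5  6.1]
 shift [-0.907  0.931 -0.799] turn [0.    0.001 0.001] rows>= 3.7
```

>>> {"op": "carry_out", "data": {"commands": [[[0, 0, -0.1, 0, 0, 0, -1], [0, 0, -0.4, 0, 0, 0, -1], [0, 0, -0.75, 0, 0, -0.04, -1], [-0.25, 0.25, -0.8, 0, 0, -0.08, -1], [-0.5, 0.5, -0.8, 0, 0, -0.12, -1], [-0.75, 0.75, -0.8, 0, 0, -0.144, -1], [-0.91, 0.93, -0.8, 0, 0, -0.144, -1], [-0.91, 0.93, -0.8, 0, 0, -0.144, -1], [-0.91, 0.93, -0.8, 0, 0, -0.144, -1]]]}}

```text
time_s: 35.52
tcp_pos: [0.6312, 0.2431, 0.1278]
eef_rot: [-3.141, -0.002, -2.827]
force: [0.5, 0.4, -3.2]
gripper_width: 0.458
```

```bash
python3 mv.py .632,0.244,.025,198; python3 - <<'E'
from h import *
d=wsnap("w21")
E
```

```text
t 35.52 p [0.6312 0.2431 0.1278] yaw [-1.800e+02 -1.000e-01 -1.619e+02] q [ 0.32  0.3   1.17 -0.    1.67 -1.57] w 0.458 F [ 0.5  0.4 -3.2]
 shift [-0.009  0.004  0.685] turn [-0.    -0.001  0.   ] rows>= 1.6
```

View pics/w21.png

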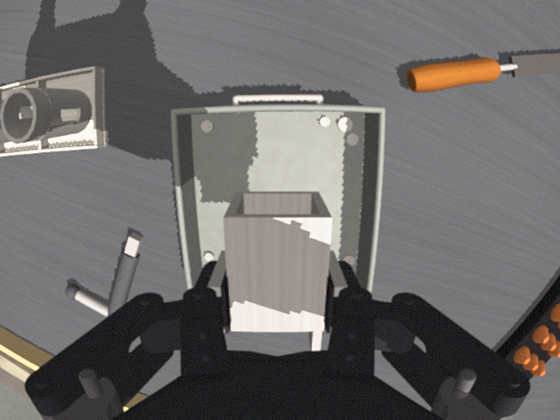

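The offcut is centred over the bin and lined up with it. I'll lower it to the floor.

>>> {"op": "carry_out", "data": {"commands": [[[0, 0, 0.15, 0, 0, 0, -1], [0, 0, 0.35, 0, 0, 0, -1], [0, 0, 0.55, 0, 0, 0, -1], [0, 0, 0.67, 0, 0, 0, -1], [0, 0, 0.72, 0, 0, 0, -1], [0, 0, 0.74, 0, 0, 0, -1], [0, 0, 0.74, 0, 0, 0, -1]]]}}

```text
time_s: 36.45
tcp_pos: [0.6325, 0.2438, 0.0187]
eef_rot: [-3.142, 0.002, -2.826]
force: [1.3, 0.6, -3.3]
gripper_width: 0.462
```

>>> {"op": "carry_out", "data": {"commands": [[[0, 0, 0.01, 0, 0, 0, -1], [0, 0, 0.02, 0, 0, 0, -1], [0, 0, 0.03, 0, 0, 0, -1], [0, 0, 0.034, 0, 0, 0, -1], [0, 0, 0.034, 0, 0, 0, -1]]]}}

```text
time_s: 37.08
tcp_pos: [0.632, 0.2437, 0.0128]
eef_rot: [3.142, 0.0, -2.826]
force: [-1.2, 0.7, 0.2]
gripper_width: 0.459
```

Just touching the floor. I'll release and rise.

>>> {"op": "carry_out", "data": {"commands": [[[0, 0, -0.005, 0, 0, 0, -0.4], [0, 0, -0.01, 0, 0, 0, 0.3], [0, 0, -0.01, 0, 0, 0, 0.5], [0, 0, -0.01, 0, 0, 0, 0.5], [0, 0, -0.2, 0, 0, 0, 0.5], [0, 0, -0.5, 0, 0, 0, 0.5], [0, 0, -0.95, 0, 0, 0, 0.5], [0, 0, -0.95, 0, 0, 0, 0.5], [0.6, 0, -0.95, 0, 0, 0, 0.5], [1, 0, -0.95, 0, 0, 0, 0.5], [1, 0, -0.95, 0, 0, 0, 0.5], [1, 0, -0.95, 0, 0, 0, 0.5]]]}}

```text
time_s: 38.58
tcp_pos: [0.4884, 0.197, 0.1551]
eef_rot: [3.142, 0.001, -2.826]
force: [0.7, -0.9, 0.2]
gripper_width: 0.751
```

```bash
python3 mv.py; python3 - <<'E'
from h import *
from plant import get_image
for n in("top","scene"):
    d=get_image(n);np.savez(f"pics/{n}1.npz",**d)
    im=d["image"][:,:,::-1]
    c=im[140:290,155:435] if n=="top" else im[130:330,160:420]
    cv2.imwrite(f"pics/{n}1.png",cv2.resize(c,None,fx=2.8,fy=2.8,interpolation=cv2.INTER_CUBIC))
wsnap("w22")
E
```

```text
t 38.58 p [0.4884 0.197  0.1551] yaw [ 180.     0.  -161.9] q [ 0.32 -0.11  1.56  0.    1.69 -1.57] w 0.751 F [ 0.7 -0.9  0.2]
```

View pics/top1.png

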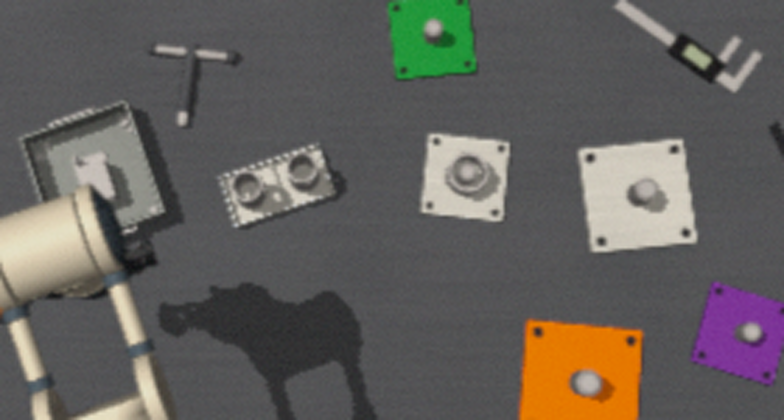

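View pics/scene1.png

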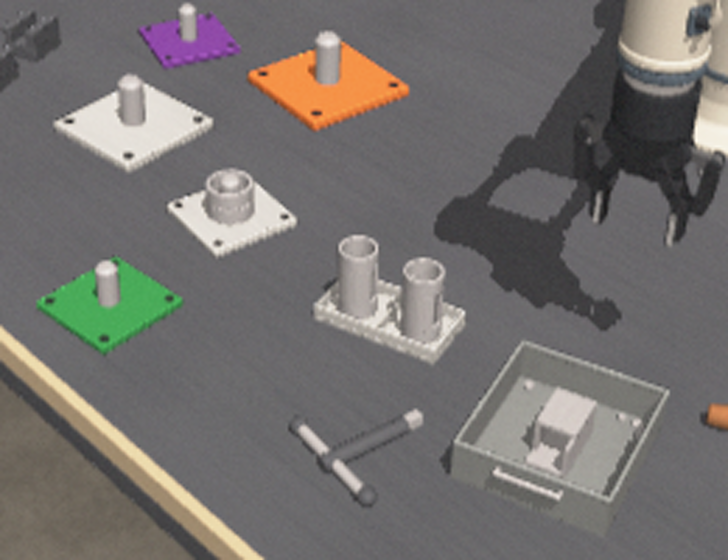

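The final views show both sleeves upright in the bays (358,280 and 423,300), both collars stacked on the small white stand (230,197), and the offcut in the bin (563,425). The chuck key and file haven't moved, and the gripper is clear. I'm handing in.

```bash
python3 -c "
from plant import order
print(order.sign_off())"
```

```text
the job is handed in; nothing more can be done
None
```

The job is handed in, and every piece is where you asked. The robot's clock stood at about 39 s of the 128 s allowed.

- **Sleeves:** both went first and stand upright in the tray, one in each bay.
- **Collars:** both lie flat, one on the other, round the post of the smaller white stand. Its plate measured about 111 mm; the other white one measured about 144 mm.
- **Offcut:** it went last and rests on the floor of the scrap bin.

I lowered the sleeves and collars until the tool felt light contact (net force up to about 8 N) and only then let go. The tool heights at contact matched the expected floor, plate and stack heights.

The last top and scene pictures show all five pieces in place. The chuck key looks unmoved, and so does the part of the file I could see; I checked both by eye only. The gripper was open and clear, and no forces were acting on the tool.

The fixed top camera and the wrist camera disagreed by a few millimetres (about 3 to 6 mm on some pieces). I went by the wrist camera, and no check failed.

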